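# Clear the bench: dogs down, tools out of the spring clips and into the tray

### The arm

A 6-joint arm with a two-finger parallel gripper is mounted at the origin on the work surface. World frame = base frame: x ahead of the robot, y to its left, z up, the work surface at z = 0. Lengths are in m, angles in rad, forces in N, time in s.
With the tool pointing down it reaches from about 0.35 to 0.975 m from the base axis. Payload 4.9 kg.
Tool frame: the origin (TCP) lies on the mounting face of the last link; the fingertips stand 173 mm ahead of it and the grasp point (between the pads) lies 155 mm ahead of it; x points along the fingers, z is the direction in which the jaws open and shut, and the axes are right-handed (so a half turn about x gives the same grasp; the last joint's range is limited). The gripper opens to 85 mm and grips with 20 to 120 N. Pads are 22 mm wide; open, the fingers measure 114 mm over their backs; the gripper's body (76 mm by 85 mm) begins 54 mm behind the grasp point. The pads swing forward as they close: fully open they stand 13 mm farther back than shut.
Start: joints at [1.031, 0.053, 1.613, -0, 1.476, -0.119], TCP at [0.255, 0.57, 0.405] pointing down, gripper open.
Joint ranges: [-3.01, 3.01], [-1.01, 2.22], [0.06, 2.58], [-1.02, 4.17], [0.09, 2.62], [-3.14, 3.14]. Speed limits (rad/s): [2.57, 2.57, 3.14, 3.14, 3.14, 3.14].

### API

Orientations are given as a rotation vector (axis times angle).
In Python, from station import get_obs, get_image, get_calibration, finish_job, look_for, masks_of, tip_of gives the robot as it stands.
- The arm moves only by the tool carry_out, never from a script. Its argument "increments" is a list of rows, each a list of 3 entries, a list of its own where there are three numbers: the turn, a rotation vector about the world's x, y, z in units of 0.1 rad (1.0 is 0.1 rad), then the shift along the world's x, y, z in units of 20 mm (1.0 is 20 mm), then the opening, from 0 (shut) to 1 (fully open). A call has 1 to 8 rows; each row shifts and turns the pose as measured when the row begins; what a row does not reach is not made up. A row lasts 1/10 s, in which the tool goes at most 50 mm and 8.59 degrees, less where a joint would pass 70% of its speed; a pose out of reach is approached as far as the arm can. A call with a number of a shift or a turn outside -1 to 1 is refused whole. A call with a gripper value outside its range is refused whole. The fingers move at their own pace and stop on an object; "squeeze" is the grip in N (left out, the last holds). Time passes only in rows, so rows that do not move let the fingers close. It gives the time, the measured TCP pose, the force and the opening at its end, in the units of the state.
- get_obs(): the state, without advancing time (a new reading comes with each control period).
- get_image(name): name is "scene" or "top"; returns (picture, depth): 420x560x3 uint8, blue, green, red; 420x560 float32, m along the optical axis (not along the pixel's ray), 0 where there is no reading.
- get_calibration(name): a dict with "fx", "fy", "cx", "cy" (pixels), "position" and "orientation" of the camera in the world. Camera axes: x right, y down, z forward; pixel columns grow to the right and rows downward; lengths in m; the calibration is good to about 2 mm. A picture is of the moment at which its call begins. get_calibration takes no time and is no camera call.
- finish_job(): hands the job in, once; it reports no verdict.
Trained networks look in the newest picture that a camera, given by its name, has taken for a name from the list of things; names that differ only in an ending like _2 or _b are one class to them, and where a whole thing is asked for, a point or a joint stands for the part that bears it (a point fixed in the world has none). Each returns a list of dicts, best first, with "p" (0 to 1); they miss things now and then, are a little off and sometimes report something else, mostly with a low value. They report only what shows in the picture. A call takes as long as a camera call. They do not tell look-alikes from the thing itself.
- look_for(camera, query): "centre" ([column, row] in pixels, amid what is visible of it).
- masks_of(camera, query): "region" (420x560 bool, what is visible of it) and "centre" ([column, row] in pixels, amid what is visible of it).
- tip_of(camera, query): "centre" ([column, row] in pixels: a listed point, or the origin of a listed thing).
The state is a dict: "t": time; "q": joint angles; "dq": joint speeds; "effort": joint torques, N m; "tool_pos": TCP position; "tool_rot": TCP orientation; "contact_force": force on the tool from outside, world axes, zero at the start; "wrist_torque": the same for the moment, N m; "opening": finger opening in m.
Only numpy, scipy, OpenCV 4.12 (cv2) and the standard library are available. Lean on these libraries where they do the work, as an engineer would, in place of code of your own. Each camera call takes 0.05 s, during which the arm holds its last target.

### The job

Pack up this bench for a job elsewhere. Roll the round wooden mallet sideways out of its spring clips, tap the three standing bench dogs down flush with the bench with it (not with your fingers), and pack the mallet and every other tool from the rack in the plywood tray, lying wholly inside it. Leave the tape measure, the pipe coupling and the jar of screws where they stand.

Things in the scene. Friction and masses are not known exactly. Their poses are not given: they have to be found in the camera images.
- rack: Fixed wooden tool rack: plank 110 (x) x 310 (y) x 22 mm, two 16 mm wide cleats along y at x = -36 and +36 mm, tops 47 mm above the bench. Origin: centre of the underside. Four tool places at y = -120, -40, 40, 120 mm, some empty. A tool lies along x, handle axis 60 mm up, working end to the rack's +x, in two 12 mm wide steel clips, one on each cleat; 60 mm between them is free to grip the handle.
- place1 (a point): Rack place at y = -120 mm: mid-handle of a tool clipped there, 60 mm above the bench. Every clip has a rigid jaw on the rack's -y side that rises behind the handle and hooks flat over its top to 2 mm past the axis (so no tool lifts straight up), and on the +y side a sprung leaf, 18 mm tall, hinged at its foot, with a rounded nose 6 mm above the handle axis; it folds outward.
- place2 (a point): Rack place at y = -40 mm (as place1). A handle comes out by rolling it sideways to the rack's +y: about 12 mm level, then curving up round the edge of the hooks; it is free 20 mm aside and 20 mm up. The two leaves together push back with 4 N at first, about 12 N when folded.
- place3 (a point): Rack place at y = +40 mm (as place1). Pommel and shoulder (or mallet head) stop a tool sliding out endways.
- place4 (a point): Rack place at y = +120 mm (as place1).
- mallet: Round carver's mallet, 0.3 kg, the same all round its axis: brown wooden head 60 mm thick from x = 53 to 134 mm (full thickness 63 to 107, far end domed), brass-capped butt; balances about 10 mm ahead of mid-handle. It strikes with the head's side. Round wooden handle 26 mm thick, 106 mm long, 34 mm pommel (14 mm) at the butt. Origin: on the axis, mid-handle; +x along the axis to the working end, butt at x = -67 mm. Starts in any rack place. 
- mallet_head (a point): Middle of the striking part of the mallet's head, on its axis, 85 mm from mid-handle.
- chisel: Wood chisel, 210 mm long, flat steel blade 24 mm wide. May be absent. Round wooden handle 26 mm thick, 106 mm long, 34 mm pommel (14 mm) at the butt, 34 mm shoulder (9 mm) in front. Origin: on the axis, mid-handle; +x along the axis to the working end, butt at x = -67 mm. Starts in any one of the rack's places. 
- chisel_tip (a point): Cutting edge of the chisel, 143 mm from its origin along +x.
- screwdriver: Screwdriver, 208 mm long, thin round steel shank of 8 mm. May be absent. Round wooden handle 26 mm thick, 106 mm long, 34 mm pommel (14 mm) at the butt, 34 mm shoulder (9 mm) in front. Origin: on the axis, mid-handle; +x along the axis to the working end, butt at x = -67 mm. Starts in any one of the rack's places. 
- screwdriver_tip (a point): Tip of the screwdriver, 141 mm from its origin along +x.
- rasp: Round rasp, 210 mm long, dark steel bar of 14 mm. May be absent. Round wooden handle 26 mm thick, 106 mm long, 34 mm pommel (14 mm) at the butt, 34 mm shoulder (9 mm) in front. Origin: on the axis, mid-handle; +x along the axis to the working end, butt at x = -67 mm. Starts in any one of the rack's places. 
- rasp_tip (a point): Tip of the rasp, 143 mm from its origin along +x.
- dog_row: Row of three bench dogs in the bench top, along its own y: dogs at y = -70 (dog1), 0 (dog2) and +70 mm (dog3). Origin on the bench surface at the middle dog. A row of empty dark holes, 110 mm away on its +x side, is flush and does nothing.
- dog1 (a joint): How far bench dog 1 has gone down, m: 0 = standing 26 mm proud of the bench, 0.026 = flush (range 0 to 0.027). Starts between 0 and 0.010. The dog's side spring holds it by friction at any height; it slides under about 6 N and does not come back.
- dog1_top (a point): Centre of the flat top of bench dog 1, a round light-wood peg of 26 mm diameter, at the present height above the bench (z near 0 when flush).
- dog2 (a joint): How far bench dog 2 has gone down, m: 0 = standing 26 mm proud of the bench, 0.026 = flush (range 0 to 0.027). Starts between 0 and 0.010. The dog's side spring holds it by friction at any height; it slides under about 6 N and does not come back.
- dog2_top (a point): Centre of the flat top of bench dog 2, a round light-wood peg of 26 mm diameter, at the present height above the bench (z near 0 when flush).
- dog3 (a joint): How far bench dog 3 has gone down, m: 0 = standing 26 mm proud of the bench, 0.026 = flush (range 0 to 0.027). Starts between 0 and 0.010. The dog's side spring holds it by friction at any height; it slides under about 6 N and does not come back.
- dog3_top (a point): Centre of the flat top of bench dog 3, a round light-wood peg of 26 mm diameter, at the present height above the bench (z near 0 when flush).
- tray: Loose shallow plywood tray, open on top, 290 mm (x) x 210 mm (y), 50 mm high, walls 9 mm thick and floor about 9 mm, 0.8 kg. Origin: centre of the underside. Empty at the start.
- tape_measure: Bystander: grey tape measure, 72 x 36 x 68 mm tall, origin under its centre.
- pipe_coupling: Bystander: steel pipe coupling, 48 mm in diameter, 50 mm tall, origin under its centre.
- screw_jar: Bystander: glass jar with a steel lid, 68 mm in diameter, 85 mm tall, origin under its centre.
Not all that is in view belongs to the job. Leave any blue or turquoise look-alike of the rasp alone.

How it is judged:
By the outcome, as a careful person would: the job done as asked, in the order asked, and still so for the second after the job is handed in, with the robot touching nothing.
Of chisel, screwdriver, rasp only 2 to 3 are there at a start; the rules pass over those that are not, and their reading is None.
At some moment in a run one of tray may be knocked a few centimetres aside while the robot is not near it.
Once in a run the grip may slacken for a moment while it holds something.
It also fails if it takes over 210 s, if anything falls off the work surface, if the arm or the gripper's body presses on something with over 40 N, if the wrist force passes 120 N, or if a joint passes its speed limit or range.

## Working session

There is one attempt and no reset: what is moved stays moved. The work goes in short steps, Python scripts to look and compute and a tool call to move; the robot and the scene stay as the last step left them, time stands still between calls to the robot, and variables do not carry over. Pictures are saved under pics/ and viewed, and the job is handed in when it is done.

Besides the shell and the picture viewer there is one more tool, called after "Request:" as name(argument=value, ...) on one line, values as JSON. carry_out: Moves the arm, as the interface text tells. Shifts and turns lie within -1 to 1; 1 stands for 20 mm of shift or 0.1 rad of turn. Its arguments: {"type":"object","properties":{"increments":{"type":"array","items":{"type":"array"}},"squeeze":{"type":"number"}},"required":["increments"]}

```bash
ls -la; mkdir -p pics; cat > h.py <<'E'
import numpy as np,cv2
from scipy.spatial.transform import Rotation as R
from station import *
def cam(n):
    c=get_calibration(n); o=np.array(c['orientation'],float)
    M=o if o.shape==(3,3) else (R.from_rotvec(o).as_matrix() if o.size==3 else R.from_quat(o).as_matrix())
    return c,M,np.array(c['position'])
def px2w(n,u,v,d):
    c,M,p=cam(n); return p+M@np.array([(u-c['cx'])/c['fx']*d,(v-c['cy'])/c['fy']*d,d])
def pxz(n,u,v,z):
    c,M,p=cam(n); r=M@np.array([(u-c['cx'])/c['fx'],(v-c['cy'])/c['fy'],1.]); return p+r*(z-p[2])/r[2]
def w2px(n,P):
    c,M,p=cam(n); q=M.T@(np.array(P)-p); return q[0]/q[2]*c['fx']+c['cx'],q[1]/q[2]*c['fy']+c['cy']
def cloud(n,D):
    c,M,p=cam(n); v,u=np.indices(D.shape); X=np.stack([(u-c['cx'])/c['fx']*D,(v-c['cy'])/c['fy']*D,D],-1); return X@M.T+p
E
python3 - <<'E'
from h import *
o=get_obs(); print(o)
for n in('scene','top'):
    print(get_calibration(n)); im,d=get_image(n); cv2.imwrite(f'pics/{n}0.png',im); np.save(f'{n}0.npy',d)
E
```

```text
total 12
drwxr-xr-x  3 agent agent 4096 Dec  7 13:46 .
drwxr-xr-x 23 root  root  4096 Dec  7 13:46 ..
drwxr-xr-x  2 agent agent 4096 Dec  7 13:46 pics
{'t': 0.0, 'q': array([ 1.03100863e+00,  5.33541872e-02,  1.61427254e+00, -9.07002716e-06,
        1.47599335e+00, -1.19018508e-01]), 'dq': array([-0.00180024, -0.00061159, -0.00108753, -0.00126036, -0.00163724,
       -0.00144645]), 'effort': array([ 1.43127777e-04, -3.93699002e+01, -3.70168018e+01, -1.09581106e-04,
        6.93650421e-03,  2.41871589e-05]), 'tool_pos': array([0.2551641 , 0.57025224, 0.40347713]), 'tool_rot': array([-0.89489872,  1.38122756,  0.89341752]), 'contact_force': array([ 0.14872786, -0.23559195, -0.16552523]), 'wrist_torque': array([0.00911853, 0.05014346, 0.02466883]), 'opening': 0.08543044613270742}
{'fx': 465.4027361443744, 'fy': 465.4027361443744, 'cx': 281.9444276684237, 'cy': 208.054500535187, 'position': array([1.20270367, 0.4336617 , 0.9889893 ]), 'orientation': array([-1.24057778, -2.3327314 ,  0.92607915])}
{'fx': 445.0397690164708, 'fy': 445.0397690164708, 'cx': 282.8494185113172, 'cy': 209.91185512126097, 'position': array([ 0.26787024, -0.05914503,  1.41891983]), 'orientation': array([-2.13393298,  2.14178919, -0.18624845])}
```

View pics/scene0.png

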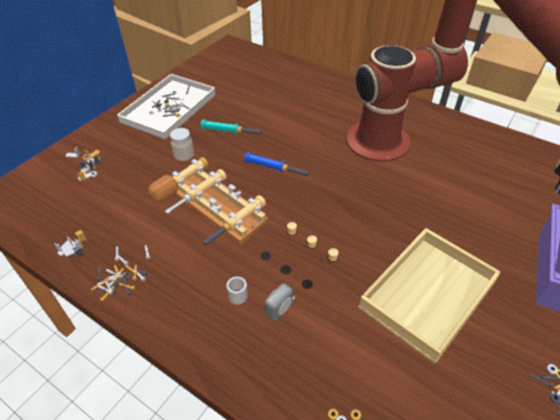

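View pics/top0.png

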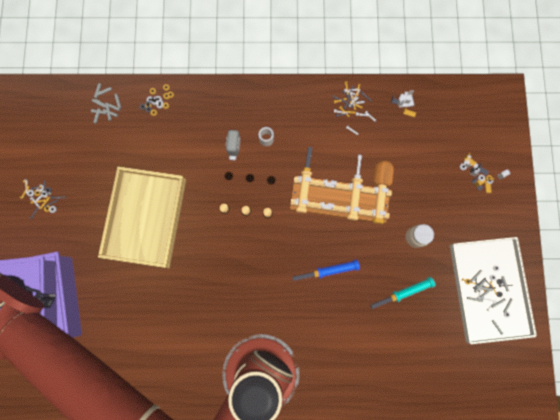

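```bash
python3 - <<'E'
from h import *
get_image('top');get_image('scene')
for n in('top','scene'):
  D=np.load(n+'0.npy')
  for q in ['rack','mallet','mallet_head','chisel','chisel_tip','screwdriver','screwdriver_tip','rasp','rasp_tip','dog1_top','dog2_top','dog3_top','tray','tape_measure','pipe_coupling','screw_jar']:
    print(n,q,[(np.round(r['centre']).tolist(),round(r['p'],2)) for r in tip_of(n,q)[:4]])
E
```

```text
top rack [([339.0, 202.0], 0.93), ([268.0, 211.0], 0.2)]
top mallet [([381.0, 200.0], 0.65)]
top mallet_head [([384.0, 177.0], 0.8)]
top chisel []
top chisel_tip [([269.0, 212.0], 0.52), ([146.0, 221.0], 0.4)]
top screwdriver [([355.0, 201.0], 0.67)]
top screwdriver_tip [([359.0, 157.0], 0.91)]
top rasp [([335.0, 271.0], 0.95), ([304.0, 192.0], 0.62), ([144.0, 220.0], 0.18)]
top rasp_tip [([311.0, 147.0], 0.71), ([370.0, 305.0], 0.62), ([293.0, 277.0], 0.58), ([303.0, 192.0], 0.29)]
top dog1_top [([304.0, 188.0], 0.72), ([265.0, 210.0], 0.55)]
top dog2_top [([244.0, 210.0], 0.63), ([329.0, 193.0], 0.3)]
top dog3_top []
top tray [([142.0, 219.0], 0.85), ([313.0, 150.0], 0.44)]
top tape_measure [([232.0, 146.0], 0.79)]
top pipe_coupling [([270.0, 138.0], 0.61)]
top screw_jar [([412.0, 238.0], 0.85)]
scene rack [([217.0, 206.0], 0.74)]
scene mallet [([189.0, 174.0], 0.76), ([165.0, 188.0], 0.36)]
scene mallet_head [([164.0, 184.0], 0.74), ([277.0, 310.0], 0.26)]
scene chisel []
scene chisel_tip [([206.0, 184.0], 0.6)]
scene screwdriver [([203.0, 183.0], 0.57)]
scene screwdriver_tip [([169.0, 213.0], 0.59), ([224.0, 199.0], 0.46)]
scene rasp [([218.0, 125.0], 0.87), ([266.0, 162.0], 0.72), ([246.0, 212.0], 0.69), ([189.0, 171.0], 0.21)]
scene rasp_tip [([308.0, 170.0], 0.78), ([204.0, 244.0], 0.62)]
scene dog1_top [([292.0, 225.0], 0.46)]
scene dog2_top [([311.0, 237.0], 0.53)]
scene dog3_top [([332.0, 252.0], 0.46)]
scene tray [([426.0, 296.0], 0.86)]
scene tape_measure [([278.0, 309.0], 0.85)]
scene pipe_coupling [([240.0, 298.0], 0.8), ([333.0, 252.0], 0.63)]
scene screw_jar [([183.0, 154.0], 0.56)]
```

```bash
python3 - <<'E'
from h import *
im=cv2.imread('pics/top0.png'); cv2.imwrite('pics/c1.png',cv2.resize(im[130:290,200:440],None,fx=3.3,fy=3.3,interpolation=cv2.INTER_CUBIC))
im=cv2.imread('pics/scene0.png'); cv2.imwrite('pics/c2.png',cv2.resize(im[140:300,130:350],None,fx=3.5,fy=3.5,interpolation=cv2.INTER_CUBIC))
D=np.load('top0.npy');C=cloud('top',D)
for u,v in [(240,240),(310,185),(343,195),(330,195),(384,177),(268,212),(246,210),(224,208),(145,215)]: print(u,v,C[v,u].round(4), C[v-1:v+2,u-1:u+2,2].round(3).tolist())
E
```

```text
240 240 [ 0.4095  0.0675 -0.0029] [[-0.002, -0.002, 0.0], [-0.002, -0.003, 0.002], [0.001, 0.002, -0.003]]
310 185 [ 0.5826 -0.1573  0.0263] [[0.033, 0.036, 0.037], [0.024, 0.026, 0.026], [0.023, 0.021, 0.017]]
343 195 [ 0.5501 -0.2626  0.0238] [[0.023, 0.022, 0.026], [0.023, 0.024, 0.019], [0.02, 0.023, 0.023]]
330 195 [ 0.5505 -0.2211  0.0223] [[0.02, 0.018, 0.017], [0.023, 0.022, 0.023], [0.019, 0.025, 0.024]]
384 177 [ 0.5925 -0.3803  0.0909] [[0.092, 0.092, 0.086], [0.089, 0.091, 0.089], [0.091, 0.095, 0.085]]
268 212 [ 0.495  -0.0228  0.0284] [[0.026, 0.031, 0.034], [0.024, 0.028, 0.026], [0.021, 0.026, 0.023]]
246 210 [0.5026 0.0472 0.0227] [[0.021, 0.022, 0.019], [0.025, 0.023, 0.025], [0.02, 0.019, 0.026]]
224 208 [0.509  0.1171 0.0238] [[0.021, 0.027, 0.021], [0.024, 0.024, 0.024], [0.023, 0.024, 0.023]]
145 215 [0.4901 0.3719 0.0063] [[0.008, 0.009, 0.008], [0.011, 0.006, 0.011], [0.012, 0.008, 0.01]]
```

View pics/c1.png

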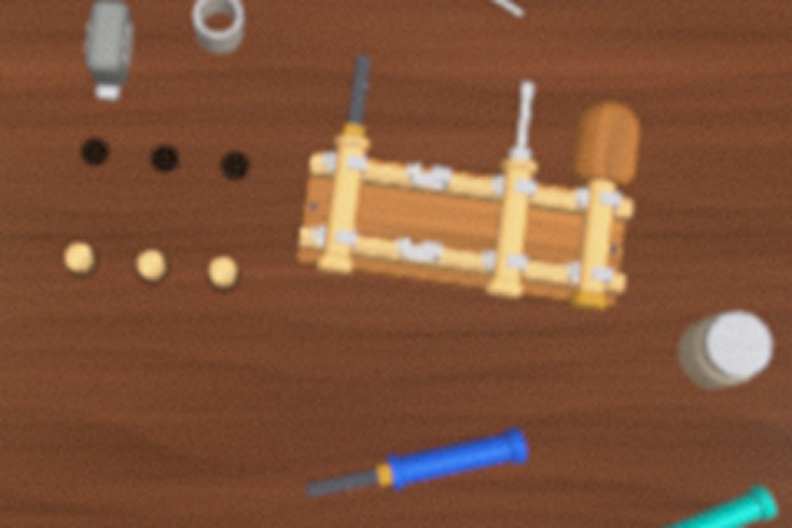

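View pics/c2.png

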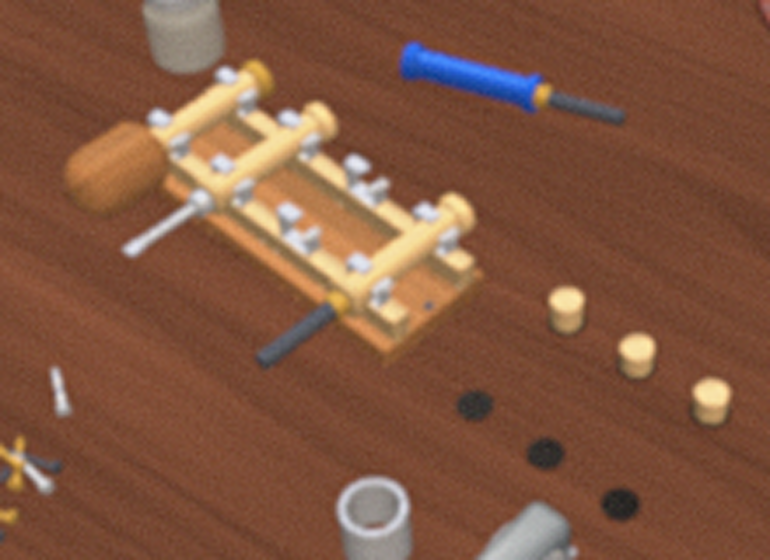

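```bash
cat >> h.py <<'E'
def rect(n,im,x0,x1,y0,y1,z,s=0.001):
    # rows: x decreasing downward ; cols: y decreasing to right
    H=int(round((x1-x0)/s));W=int(round((y1-y0)/s))
    r,c=np.indices((H,W)); X=x1-r*s; Y=y1-c*s
    cc,M,p=cam(n); P=np.stack([X,Y,np.full(X.shape,z)],-1)-p; q=P@M
    return cv2.remap(im,(q[...,0]/q[...,2]*cc['fx']+cc['cx']).astype(np.float32),(q[...,1]/q[...,2]*cc['fy']+cc['cy']).astype(np.float32),cv2.INTER_CUBIC)
E
python3 - <<'E'
from h import *
im=cv2.imread('pics/top0.png')
r=rect('top',im,.40,.72,-.46,-.06,.06); 
g=cv2.resize(r,None,fx=2,fy=2)[:600]
for i in range(0,400,50): cv2.line(g,(2*i,0),(2*i,600),(255,255,0),1); cv2.putText(g,f'{-.06-i*.001:.2f}',(2*i,10),0,.35,(255,255,255))
for i in range(20,320,50): cv2.line(g,(0,2*i),(800,2*i),(255,255,0),1); cv2.putText(g,f'{.72-i*.001:.2f}',(0,2*i),0,.35,(255,255,255))
cv2.imwrite('pics/r1.png',g)
im2=cv2.imread('pics/scene0.png')
r=rect('scene',im2,.40,.72,-.46,-.06,.06); 
cv2.imwrite('pics/r2.png',cv2.resize(r,None,fx=2,fy=2)[:600])
# tools depth points
C=cloud('top',np.load('top0.npy')).reshape(-1,3)
m=(C[:,2]>.062)&(C[:,2]<.08)&(C[:,0]>.46)&(C[:,0]<.62)
for a,b in[(-.40,-.31),(-.31,-.23),(-.19,-.12)]:
    P=C[m&(C[:,1]>a)&(C[:,1]<b)]; P=P[(P[:,0]>.49)&(P[:,0]<.57)]
    k=np.polyfit(P[:,0],P[:,1],1); print(len(P),k, 'y at .53',np.polyval(k,.53))
E
```

```text
244 [-0.12667084 -0.30074739] y at .53 -0.36788294149221357
237 [-0.15687214 -0.20553135] y at .53 -0.28867358914264607
185 [ 0.03447258 -0.15311063] y at .53 -0.13484016335925347
```

View pics/r1.png

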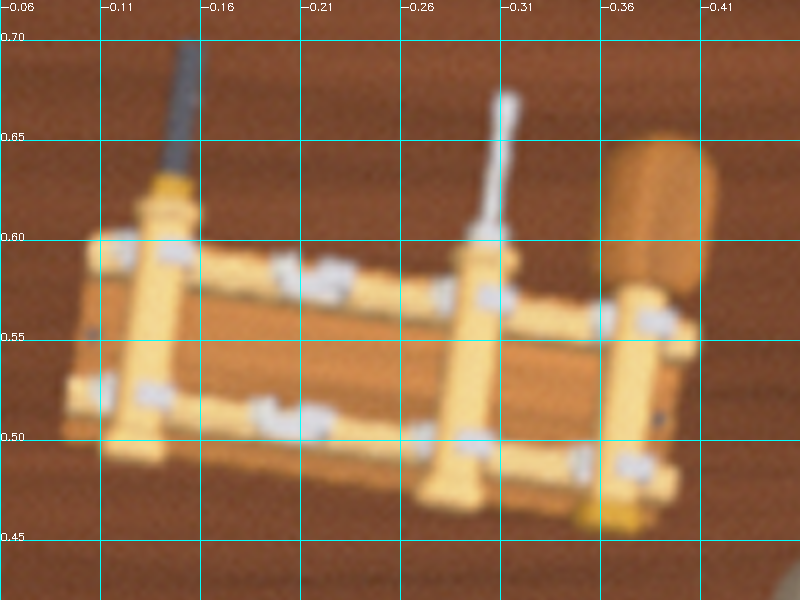

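View pics/r2.png

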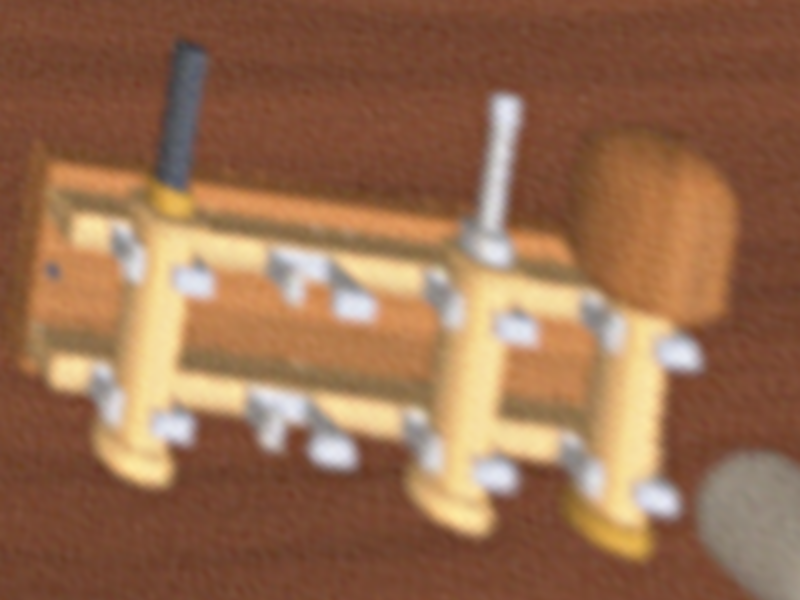

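```bash
python3 - <<'E'
from h import *
th=np.radians(-8.46)
for n in('top','scene'):
  im=cv2.imread(f'pics/{n}0.png')
  c0=np.array([.5235,-.3755]); ex=np.array([np.cos(th),np.sin(th)]); ey=np.array([-ex[1],ex[0]])
  s=.0005; a=np.arange(-20,20.1,1)*1e-3; b=np.arange(-.05,.28,s)
  P=c0+a[:,None,None]*ex+b[None,:,None]*ey
  P=np.concatenate([P,np.full(P.shape[:2]+(1,),.06)],-1)
  cc,M,p=cam(n); q=(P-p)@M
  I=cv2.remap(im,(q[...,0]/q[...,2]*cc['fx']+cc['cx']).astype(np.float32),(q[...,1]/q[...,2]*cc['fy']+cc['cy']).astype(np.float32),cv2.INTER_LINEAR).astype(float)
  L=I[...,0]  # blue channel distinguishes pale wood from orange
  prof=L.mean(0)
  for k0 in (0,.08,.24):
    w=(b>k0-.03)&(b<k0+.03); bb=b[w]; 
    pr=prof[w]; t=(pr.max()+np.percentile(pr,15))/2; i=np.where(pr>t)[0]
    e=[]
    for rows in (L[:12].mean(0)[w],L[-12:].mean(0)[w]):
        j=np.where(rows>t)[0]; e.append((bb[j[0]]+bb[j[-1]])/2*1e3)
    print(n,k0,'edges mm',bb[i[0]]*1e3,bb[i[-1]]*1e3,'mid',(bb[i[0]]+bb[i[-1]])/2*1e3,'slope ends',e)
E
```

```text
top 0 edges mm -9.499999999999966 11.000000000000052 mid 0.7500000000000423 slope ends [np.float64(1.0000000000000426), np.float64(0.5000000000000421)]
top 0.08 edges mm 71.5000000000001 91.00000000000013 mid 81.25000000000011 slope ends [np.float64(81.25000000000011), np.float64(81.25000000000011)]
top 0.24 edges mm 231.50000000000026 252.00000000000028 mid 241.75000000000028 slope ends [np.float64(241.75000000000028), np.float64(241.50000000000028)]
scene 0 edges mm -14.999999999999972 8.50000000000005 mid -3.2499999999999614 slope ends [np.float64(-3.2499999999999614), np.float64(-6.9999999999999645)]
scene 0.08 edges mm 65.0000000000001 88.00000000000011 mid 76.50000000000011 slope ends [np.float64(77.00000000000011), np.float64(71.5000000000001)]
scene 0.24 edges mm 227.00000000000026 248.50000000000028 mid 237.75000000000026 slope ends [np.float64(238.25000000000026), np.float64(234.00000000000026)]
```

```bash
cat >> h.py <<'E'
def aim(yawdeg):
    # tool x down, tool z along direction at yaw (deg, world); y = z cross x
    y=np.radians(yawdeg); z=np.array([np.cos(y),np.sin(y),0]); x=np.array([0,0,-1.]); return np.stack([x,np.cross(z,x),z],1)
def go(pos,yawdeg=None):
    o=get_obs(); d=(np.array(pos)-o['tool_pos'])/.02
    Rm=R.from_rotvec(o['tool_rot']).as_matrix()
    print('t',round(o['t'],1),'pos',o['tool_pos'].round(4),'shift units',d.round(2),'F',o['contact_force'].round(1),'open',round(o['opening'],4),'q6',o['q'][5].round(2))
    z=Rm[:,2]; print(' tool x',Rm[:,0].round(3),'z yaw',np.degrees(np.arctan2(z[1],z[0])).round(2))
    if yawdeg is not None: print(' turn units',((R.from_matrix(aim(yawdeg)@Rm.T)).as_rotvec()/.1).round(2))
E
python3 -c "
from h import *
go([.532,-.376,.32],90-8.46)
go([.532,-.376,.32],-90-8.46)"
```

```text
t 1.8 pos [0.2553 0.5705 0.4047] shift units [ 13.84 -47.32  -4.24] F [ 0.2  0.7 -0.2] open 0.0857 q6 -0.12
 tool x [-0. -0. -1.] z yaw 65.89
 turn units [ 0.   -0.    2.73]
t 1.8 pos [0.2553 0.5705 0.4047] shift units [ 13.84 -47.32  -4.24] F [ 0.2  0.7 -0.2] open 0.0857 q6 -0.12
 tool x [-0. -0. -1.] z yaw 65.89
 turn units [ -0.    -0.   -28.68]
```

Request:
carry_out(increments=[[[0,0,0.5],[1,-0.5,0],0.6],[[0,0,0.5],[1,-0.8,0],0.6],[[0,0,0.5],[1,-1,0],0.6],[[0,0,0.5],[1,-1,0],0.6],[[0,0,0.5],[1,-1,0],0.6],[[0,0,0.2],[1,-1,0],0.6],[[0,0,0],[1,-1,0],0.6],[[0,0,0],[1,-1,0],0.6]])

```text
t: 2.6
tool_pos: [0.4177, 0.421, 0.405]
tool_rot: [-1.11, 1.268, 1.112]
contact_force: [0.2, 0.2, 0.7]
opening: 0.0513
```

Request:
carry_out(increments=[[[0,0,0],[1,-1,0],0.6],[[0,0,0],[1,-1,0],0.6],[[0,0,0],[1,-1,0],0.6],[[0,0,0],[1,-1,0],0.6],[[0,0,0],[1,-1,0],0.6],[[0,0,0],[0.5,-1,0],0.6],[[0,0,0],[0,-1,0],0.6],[[0,0,0],[0,-1,0],0.6]])

```text
t: 3.4
tool_pos: [0.5341, 0.253, 0.4055]
tool_rot: [-1.109, 1.267, 1.11]
contact_force: [0.0, 0.2, -0.2]
opening: 0.0514
```

```bash
python3 -c "
from h import *
go([.532,-.376,.32],90-8.46)"
```

```text
t 3.4 pos [0.5341 0.253  0.4055] shift units [ -0.1  -31.45  -4.27] F [ 0.   0.2 -0.2] open 0.0514 q6 -1.12
 tool x [ 0.002  0.002 -1.   ] z yaw 82.32
 turn units [-0.02  0.02 -0.14]
```

Request:
carry_out(increments=[[[0,0,0],[0,-1,0],0.6],[[0,0,0],[0,-1,0],0.6],[[0,0,0],[0,-1,0],0.6],[[0,0,0],[0,-1,0],0.6],[[0,0,0],[0,-1,0],0.6],[[0,0,0],[0,-1,0],0.6],[[0,0,0],[0,-1,0],0.6],[[0,0,0],[0,-1,0],0.6]])

```text
t: 4.2
tool_pos: [0.5337, 0.0861, 0.406]
tool_rot: [-1.11, 1.266, 1.109]
contact_force: [-0.0, -0.6, -0.0]
opening: 0.051
```

Request:
carry_out(increments=[[[0,0,0],[0,-1,0],0.5],[[0,0,0],[0,-1,0],0.5],[[0,0,0],[0,-1,0],0.5],[[0,0,0],[0,-1,0],0.5],[[0,0,0],[0,-1,0],0.5],[[0,0,0],[0,-1,0],0.5],[[0,0,0],[0,-1,0],0.5],[[0,0,0],[0,-1,0],0.5]])

```text
t: 5.0
tool_pos: [0.5328, -0.0806, 0.4071]
tool_rot: [-1.111, 1.264, 1.107]
contact_force: [0.7, -0.1, -0.2]
opening: 0.0428
```

Request:
carry_out(increments=[[[0,0,0],[0,-1,0],0.5],[[0,0,0],[0,-1,0],0.5],[[0,0,0],[0,-1,0],0.5],[[0,0,0],[0,-1,0],0.5],[[0,0,0],[0,-1,0],0.5],[[0,0,0],[0,-1,0],0.5],[[0,0,0],[0,-1,-0.5],0.5],[[0,0,0],[0,-1,-0.5],0.5]])

```text
t: 5.8
tool_pos: [0.5324, -0.2477, 0.3896]
tool_rot: [-1.115, 1.262, 1.102]
contact_force: [0.2, 0.2, 0.0]
opening: 0.0425
```

Request:
carry_out(increments=[[[0,0,0],[0,-1,-0.5],0.5],[[0,0,0],[0,-1,-0.5],0.5],[[0,0,0],[0,-1,-0.5],0.5],[[0,0,0],[0,-1,-0.5],0.5],[[0,0,0],[0,-1,-0.5],0.5],[[0,0,0],[0,0,0],0.5],[[0,0,0],[0,0,0],0.5]])

```text
t: 6.5
tool_pos: [0.5314, -0.3553, 0.3352]
tool_rot: [-1.111, 1.263, 1.101]
contact_force: [-0.7, -0.1, -0.5]
opening: 0.0425
```

```bash
python3 -c "
from h import *
go([.532,-.376,.22],90-8.46)"
```

```text
t 6.5 pos [ 0.5314 -0.3553  0.3352] shift units [ 0.03 -1.04 -5.76] F [-0.7 -0.1 -0.5] open 0.0425 q6 -2.14
 tool x [ 0.01   0.001 -1.   ] z yaw 82.13
 turn units [-0.01  0.1  -0.1 ]
```

Request:
carry_out(increments=[[[0,0.1,-0.1],[0,-0.5,0],0.5],[[0,0,0],[0,-0.5,-0.5],0.5],[[0,0,0],[0,0,-0.8],0.5],[[0,0,0],[0,0,-0.8],0.5],[[0,0,0],[0,0,-0.6],0.5],[[0,0,0],[0,0,0],0.5]])

```text
t: 7.1
tool_pos: [0.5317, -0.3747, 0.2771]
tool_rot: [-1.1, 1.275, 1.102]
contact_force: [0.0, -0.4, -0.2]
opening: 0.0425
```

```bash
python3 -c "
from h import *
im,d=get_image('scene'); cv2.imwrite('pics/s1.png',cv2.resize(im[100:300,100:350],None,fx=3,fy=3,interpolation=cv2.INTER_CUBIC))
go([.532,-.376,.22],90-8.46)"
```

```text
t 7.2 pos [ 0.5319 -0.3748  0.2779] shift units [ 0.01 -0.06 -2.9 ] F [-0.5  0.  -0.3] open 0.0426 q6 -2.15
 tool x [-0.  0. -1.] z yaw 81.65
 turn units [-0.   -0.   -0.02]
```

View pics/s1.png

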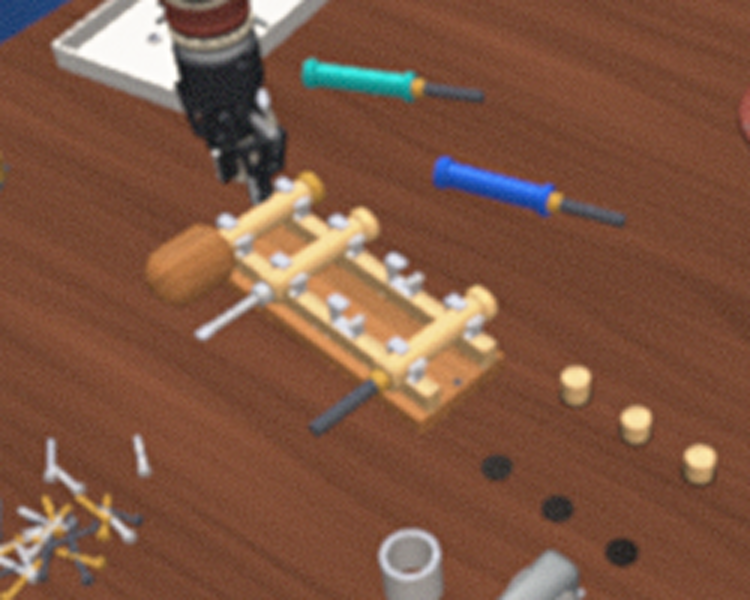

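The fingers stand over the mallet's handle (crop about 260,190), between the clips. Going down.

Request:
carry_out(increments=[[[0,0,0],[0,0,-0.6],0.5],[[0,0,0],[0,0,-0.6],0.5],[[0,0,0],[0,0,-0.6],0.5],[[0,0,0],[0,0,-0.6],0.5],[[0,0,0],[0,0,-0.4],0.5],[[0,0,0],[0,0,0],0.5]])

```text
t: 7.75
tool_pos: [0.532, -0.3743, 0.2176]
tool_rot: [-1.102, 1.274, 1.101]
contact_force: [-0.6, 0.2, -0.9]
opening: 0.0427
```

Request:
carry_out(increments=[[[0,0,0],[0,0,0],0],[[0,0,0],[0,0,0],0],[[0,0,0],[0,0,0],0],[[0,0,0],[0,0,0],0]], squeeze=25)

```text
t: 8.15
tool_pos: [0.5319, -0.3743, 0.2173]
tool_rot: [-1.102, 1.274, 1.101]
contact_force: [1.1, -1.0, -3.5]
opening: 0.025
```

```bash
python3 -c "
from h import *
go([.532,-.376,.22],90-8.46)"
```

```text
t 8.2 pos [ 0.5319 -0.3743  0.2173] shift units [ 0.   -0.09  0.13] F [ 1.1 -1.  -3.5] open 0.025 q6 -2.15
 tool x [ 0.001 -0.    -1.   ] z yaw 81.68
 turn units [ 0.    0.01 -0.03]
```

Request:
carry_out(increments=[[[0,0,0],[0,0,0],0],[[0,0,0],[0,0,0],0],[[0,0,0],[0.03,0.2,0],0],[[0,0,0],[0.03,0.2,0],0],[[0,0,0],[0.03,0.2,0],0]], squeeze=110)

```text
t: 8.65
tool_pos: [0.533, -0.3656, 0.2184]
tool_rot: [-1.113, 1.283, 1.094]
contact_force: [-0.5, -9.8, -6.1]
opening: 0.0229
```

```bash
python3 -c "
from h import *
go([.532,-.376,.22],90-8.46)"
```

```text
t 8.7 pos [ 0.533  -0.3656  0.2184] shift units [-0.05 -0.52  0.08] F [-0.5 -9.8 -6.1] open 0.0229 q6 -2.14
 tool x [ 0.001 -0.014 -1.   ] z yaw 81.73
 turn units [ 0.14  0.01 -0.03]
```

Request:
carry_out(increments=[[[0.1,0,0],[0.03,0.25,0],0],[[0,0,0],[0.03,0.18,0.2],0],[[0,0,0],[0.02,0.13,0.3],0],[[0,0,0],[0.01,0.1,0.35],0]])

```text
t: 9.05
tool_pos: [0.5305, -0.3568, 0.2267]
tool_rot: [-1.117, 1.293, 1.095]
contact_force: [-0.2, -2.5, -11.8]
opening: 0.0229
```

```bash
python3 -c "
from h import *
go([.532,-.376,.22],90-8.46)"
```

```text
t 9.1 pos [ 0.5305 -0.3568  0.2267] shift units [ 0.07 -0.96 -0.33] F [ -0.2  -2.5 -11.8] open 0.0229 q6 -2.12
 tool x [-0.006 -0.022 -1.   ] z yaw 81.78
 turn units [ 0.22 -0.06 -0.04]
```

Request:
carry_out(increments=[[[0.1,0,0],[0.05,0.2,0.3],0],[[0,0,0],[0.03,0.1,0.4],0],[[0,0,0],[0,0.05,0.5],0],[[0,0,0],[0,0,0.5],0]])

```text
t: 9.45
tool_pos: [0.5313, -0.351, 0.262]
tool_rot: [-1.112, 1.291, 1.099]
contact_force: [0.1, -0.4, -2.9]
opening: 0.0226
```

```bash
python3 -c "
from h import *
go([.532,-.376,.22],90-8.46)
im,d=get_image('scene'); cv2.imwrite('pics/s2.png',cv2.resize(im[100:300,100:350],None,fx=3,fy=3,interpolation=cv2.INTER_CUBIC))"
```

```text
t 9.4 pos [ 0.5313 -0.351   0.262 ] shift units [ 0.04 -1.25 -2.1 ] F [ 0.1 -0.4 -2.9] open 0.0226 q6 -2.12
 tool x [-0.008 -0.016 -1.   ] z yaw 81.77
 turn units [ 0.16 -0.08 -0.04]
```

View pics/s2.png

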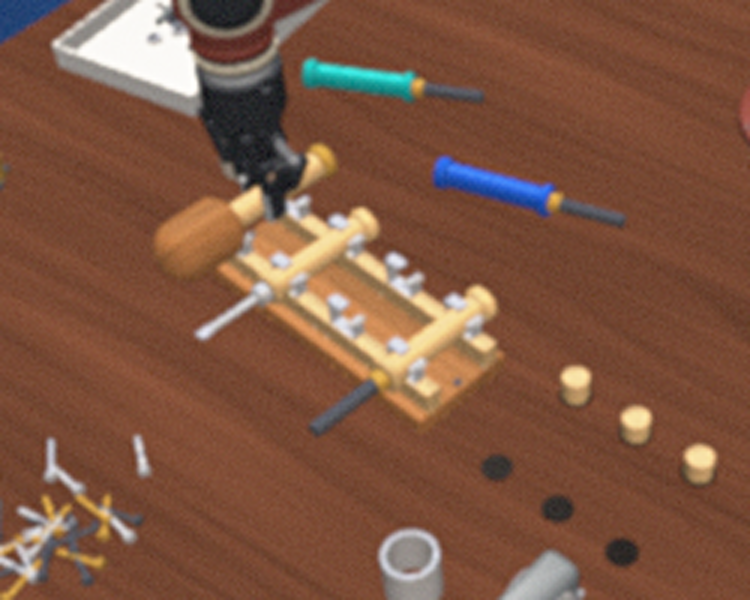

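Request:
carry_out(increments=[[[0.1,-0.1,0],[0,0,1],0],[[0,0,0],[0,0,1],0],[[0,0,0],[0,0,1],0],[[0,0,0],[0,0,1],0],[[0,0,0],[-1,1,1],0],[[0,0,0],[-1,1,0],0],[[0,0,0],[-1,1,0],0],[[0,0,0],[-0.5,1,0],0]])

```text
t: 10.3
tool_pos: [0.4603, -0.2677, 0.3701]
tool_rot: [-1.11, 1.271, 1.096]
contact_force: [0.9, 0.2, -2.9]
opening: 0.0229
```

```bash
python3 - <<'E'
from h import *
for n,boxes in (('top',[(268,212),(246,210),(224,208)]),('scene',[(292,229),(311,241),(333,255)])):
  im=cv2.imread(f'pics/{n}0.png').astype(float); D=np.load(n+'0.npy'); C=cloud(n,D)
  for u,v in boxes:
    sub=im[v-9:v+10,u-9:u+10]; w=sub[...,0]; 
    zz=C[v-3:v+3,u-2:u+3,2]
    for z in (.018,.022,.026):
      # fit top disc: model radius 13mm circle at z, maximise mean inside minus ring
      r=rect(n,im.astype(np.uint8),.44,.56,-.07,.16,z)[...,0].astype(float)
      r=cv2.GaussianBlur(r,(0,0),1)
      k=np.zeros((41,41)); yy,xx=np.indices(k.shape)-20; rr=np.hypot(yy,xx); k[rr<=13]=1/(rr<=13).sum(); ring=(rr>13)&(rr<=18); k[ring]=-1/ring.sum()
      s=cv2.filter2D(r,-1,k); p=pxz(n,u,v,z); ci=(int((.16-p[1])*1000),int((.56-p[0])*1000))
      a=s[max(0,ci[1]-15):ci[1]+15,ci[0]-15:ci[0]+15]; j=np.unravel_index(a.argmax(),a.shape)
      print(n,u,z,'x %.3f y %.3f s %.1f'%(.56-(max(0,ci[1]-15)+j[0])*.001,.16-(ci[0]-15+j[1])*.001,a.max()),'z med %.4f'%np.median(zz))
E
```

```text
top 268 0.018 x 0.498 y -0.019 s 63.3 z med 0.0266
top 268 0.022 x 0.497 y -0.020 s 63.2 z med 0.0266
top 268 0.026 x 0.497 y -0.020 s 63.5 z med 0.0266
top 246 0.018 x 0.505 y 0.050 s 64.1 z med 0.0219
top 246 0.022 x 0.504 y 0.050 s 64.4 z med 0.0219
top 246 0.026 x 0.503 y 0.049 s 64.4 z med 0.0219
top 224 0.018 x 0.512 y 0.120 s 64.0 z med 0.0238
top 224 0.022 x 0.511 y 0.119 s 64.0 z med 0.0238
top 224 0.026 x 0.511 y 0.119 s 64.5 z med 0.0238
scene 292 0.018 x 0.491 y -0.023 s 69.0 z med 0.0228
scene 292 0.022 x 0.494 y -0.021 s 69.3 z med 0.0228
scene 292 0.026 x 0.497 y -0.019 s 69.6 z med 0.0228
scene 311 0.018 x 0.501 y 0.049 s 69.3 z med 0.0208
scene 311 0.022 x 0.504 y 0.051 s 69.5 z med 0.0208
scene 311 0.026 x 0.507 y 0.052 s 69.9 z med 0.0208
scene 333 0.018 x 0.507 y 0.118 s 70.4 z med 0.0215
scene 333 0.022 x 0.510 y 0.120 s 70.8 z med 0.0215
scene 333 0.026 x 0.513 y 0.121 s 71.3 z med 0.0215
```

Request:
carry_out(increments=[[[0,0,0],[-0.5,1,0],0],[[0,0,0],[-0.3,1,0],0],[[0,0,0],[-0.3,1,0],0],[[0,0,0],[-0.2,1,0],0],[[0,0,0],[0,1,0],0],[[0,0,0],[0,1,0],0],[[0,0,0],[0,1,0],0],[[0,0,0],[0,1,0],0]])

```text
t: 11.1
tool_pos: [0.4296, -0.0982, 0.3713]
tool_rot: [-1.109, 1.267, 1.096]
contact_force: [0.2, -0.1, -3.1]
opening: 0.0228
```

Request:
carry_out(increments=[[[0,0,0],[0,1,-0.5],0],[[0,0,0],[0,1,-0.8],0],[[0,0,0],[0,1,-0.8],0],[[0,0,0],[0,0.5,-0.8],0],[[0,0,0],[0,0,-0.5],0],[[0,0,0],[0,0,0],0],[[0,0,0],[0,0,0],0]])

```text
t: 11.8
tool_pos: [0.4278, -0.0221, 0.3037]
tool_rot: [-1.114, 1.26, 1.097]
contact_force: [0.0, -0.1, -2.5]
opening: 0.0232
```

```bash
python3 -c "
from h import *
go([.423,-.009,.24],90-8.46)
im,d=get_image('scene'); cv2.imwrite('pics/s3.png',cv2.resize(im[130:300,220:420],None,fx=3.5,fy=3.5,interpolation=cv2.INTER_CUBIC))
im,d=get_image('top'); cv2.imwrite('pics/t3.png',cv2.resize(im[130:290,160:360],None,fx=3.5,fy=3.5,interpolation=cv2.INTER_CUBIC))"
```

```text
t 11.8 pos [ 0.4278 -0.0221  0.3037] shift units [-0.24  0.65 -3.18] F [ 0.  -0.1 -2.5] open 0.0232 q6 -1.66
 tool x [ 0.014 -0.001 -1.   ] z yaw 82.14
 turn units [ 0.01  0.14 -0.11]
```

View pics/s3.png

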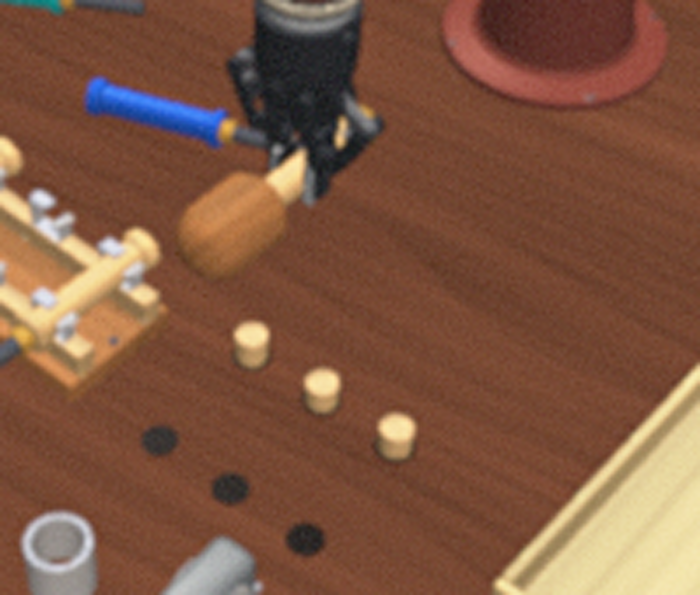

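View pics/t3.png

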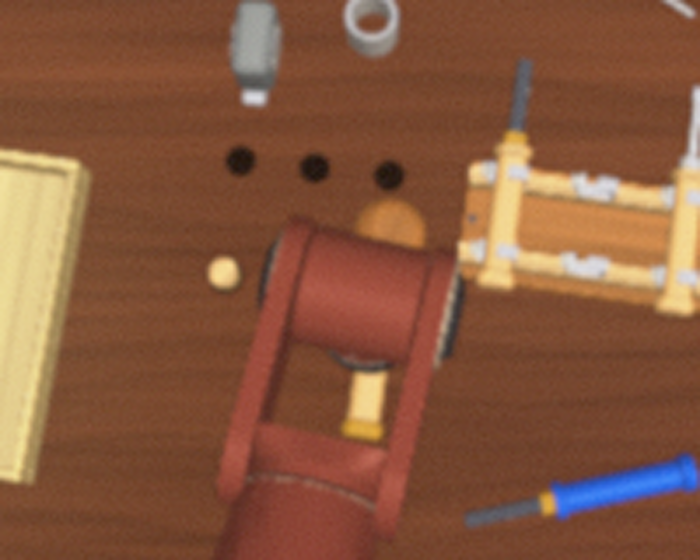

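Request:
carry_out(increments=[[[0,0.15,-0.1],[-0.2,0.5,-0.3],0],[[0,0,0],[0,0.15,-0.8],0],[[0,0,0],[0,0,-0.8],0],[[0,0,0],[0,0,-0.6],0],[[0,0,0],[0,0,0],0]])

```text
t: 12.4
tool_pos: [0.4262, -0.0117, 0.2583]
tool_rot: [-1.103, 1.272, 1.087]
contact_force: [-1.3, -0.1, -3.0]
opening: 0.0227
```

```bash
python3 -c "
from h import *
go([.423,-.009,.187],90-8.46)
im,d=get_image('scene'); cv2.imwrite('pics/s4.png',cv2.resize(im[130:300,220:420],None,fx=3.5,fy=3.5,interpolation=cv2.INTER_CUBIC))"
```

```text
t 12.4 pos [ 0.4262 -0.0117  0.2583] shift units [-0.16  0.13 -3.56] F [-1.3 -0.1 -3. ] open 0.0227 q6 -1.62
 tool x [ 0.01  -0.004 -1.   ] z yaw 81.24
 turn units [0.04 0.1  0.05]
```

View pics/s4.png

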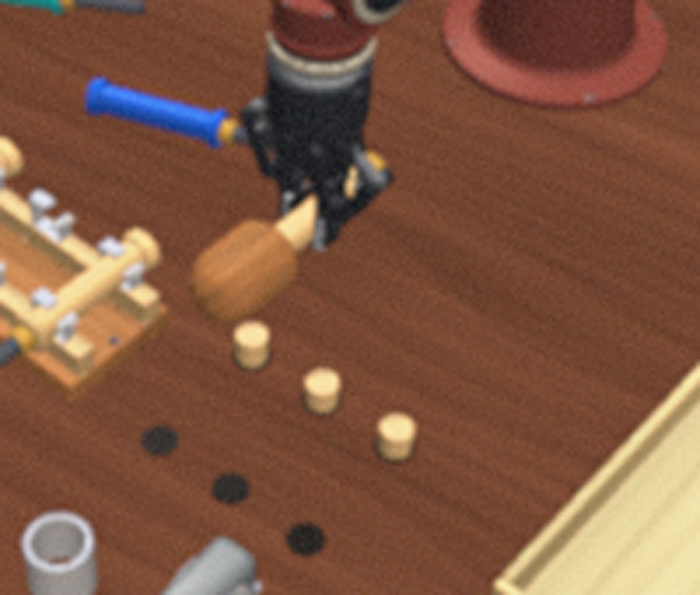

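Request:
carry_out(increments=[[[0,0.1,0],[-0.15,0.15,-0.5],0],[[0,0,0],[0,0,-0.5],0],[[0,0,0],[0,0,-0.5],0],[[0,0,0],[0,0,-0.5],0],[[0,0,0],[0,0,-0.4],0],[[0,0,0],[0,0,-0.3],0]])

```text
t: 13.05
tool_pos: [0.425, -0.0092, 0.2048]
tool_rot: [-1.102, 1.276, 1.088]
contact_force: [-3.5, 0.5, 2.6]
opening: 0.0232
```

```bash
python3 -c "
from h import *
go([.423,-.009,.187],90-8.46)"
```

```text
t 13.1 pos [ 0.425  -0.0092  0.2048] shift units [-0.1   0.01 -0.89] F [-3.5  0.5  2.6] open 0.0232 q6 -1.61
 tool x [ 0.007 -0.005 -1.   ] z yaw 81.2
 turn units [0.05 0.07 0.06]
```

Request:
carry_out(increments=[[[0,0.05,0],[0,0,-0.3],0],[[0,0,0],[0,0,-0.3],0],[[0,0,0],[0,0,-0.2],0],[[0,0,0],[0,0,-0.1],0]])

```text
t: 13.45
tool_pos: [0.4259, -0.0092, 0.1864]
tool_rot: [-1.101, 1.28, 1.091]
contact_force: [-6.4, 0.9, 6.9]
opening: 0.023
```

```bash
python3 -c "
from h import *
go([.423,-.009,.187],90-8.46)"
```

```text
t 13.4 pos [ 0.4259 -0.0092  0.1864] shift units [-0.14  0.01  0.03] F [-6.4  0.9  6.9] open 0.023 q6 -1.61
 tool x [ 0.002 -0.005 -1.   ] z yaw 81.21
 turn units [0.05 0.02 0.06]
```

Request:
carry_out(increments=[[[0,0,0],[0,0,-0.15],0],[[0,0,0],[0,0,-0.1],0]])

```text
t: 13.65
tool_pos: [0.4266, -0.0093, 0.1844]
tool_rot: [-1.099, 1.283, 1.095]
contact_force: [-14.6, 2.3, 24.6]
opening: 0.0233
```

```bash
python3 -c "
from h import *
go([.423,-.009,.187],90-8.46)
im,d=get_image('scene'); cv2.imwrite('pics/s5.png',cv2.resize(im[130:300,220:420],None,fx=3.5,fy=3.5,interpolation=cv2.INTER_CUBIC))"
```

```text
t 13.7 pos [ 0.4266 -0.0093  0.1844] shift units [-0.18  0.02  0.13] F [-14.6   2.3  24.6] open 0.0233 q6 -1.61
 tool x [-0.002 -0.005 -1.   ] z yaw 81.25
 turn units [ 0.05 -0.02  0.05]
```

View pics/s5.png

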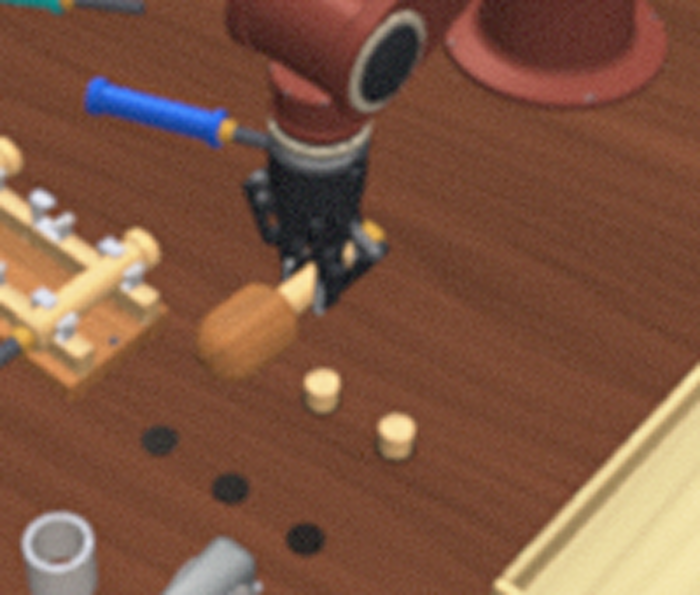

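Request:
carry_out(increments=[[[0,0,0],[0,0,0.8],0],[[0,0,0],[0,0,1],0],[[0,0,0],[0,0,1],0],[[0,0,0],[0,1,0],0],[[0,0,0],[0,1,0],0],[[0,0,0],[0,1,0],0],[[0,0,0],[0,0.5,0],0],[[0,0,0],[0,0,0],0]])

```text
t: 14.5
tool_pos: [0.4254, 0.0624, 0.2396]
tool_rot: [-1.098, 1.283, 1.092]
contact_force: [-0.1, -0.1, -3.6]
opening: 0.023
```

```bash
python3 -c "
from h import *
go([.430,.061,.187],90-8.46)
im,d=get_image('scene'); cv2.imwrite('pics/s6.png',cv2.resize(im[130:300,220:420],None,fx=3.5,fy=3.5,interpolation=cv2.INTER_CUBIC))"
```

```text
t 14.5 pos [0.4254 0.0624 0.2396] shift units [ 0.23 -0.07 -2.63] F [-0.1 -0.1 -3.6] open 0.023 q6 -1.44
 tool x [-0.001 -0.006 -1.   ] z yaw 81.12
 turn units [ 0.06 -0.01  0.07]
```

View pics/s6.png

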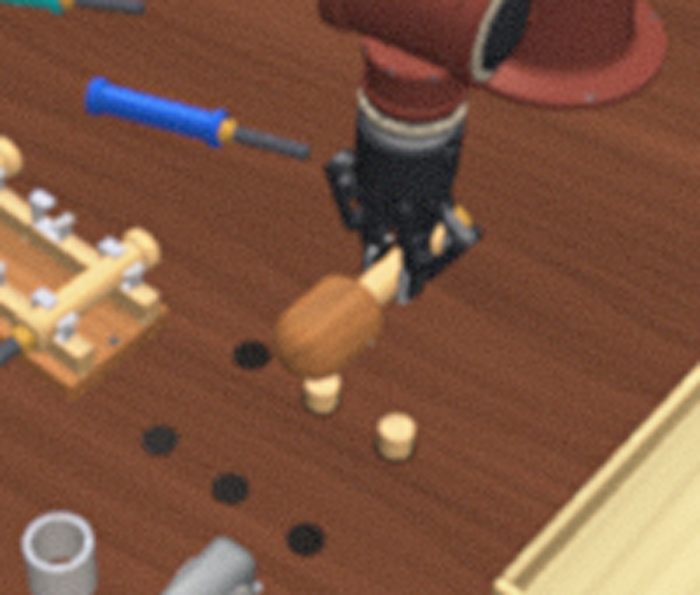

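Request:
carry_out(increments=[[[0.05,0,0.05],[0.2,-0.05,-0.5],0],[[0,0,0],[0,0,-0.5],0],[[0,0,0],[0,0,-0.5],0],[[0,0,0],[0,0,-0.4],0],[[0,0,0],[0,0,-0.3],0],[[0,0,0],[0,0,-0.3],0],[[0,0,0],[0,0,-0.2],0]])

```text
t: 15.25
tool_pos: [0.4308, 0.0589, 0.1832]
tool_rot: [-1.095, 1.28, 1.097]
contact_force: [-10.6, 1.5, 18.2]
opening: 0.0231
```

```bash
python3 -c "
from h import *
go([.430,.061,.187],90-8.46)"
```

```text
t 15.2 pos [0.4308 0.0589 0.1832] shift units [-0.04  0.1   0.19] F [-10.6   1.5  18.2] open 0.0231 q6 -1.45
 tool x [-0.003 -0.    -1.   ] z yaw 81.23
 turn units [ 0.   -0.03  0.05]
```

Request:
carry_out(increments=[[[0,0,0],[0,0,-0.1],0],[[0,0,0],[0,0,0.8],0],[[0,0,0],[0,0,1],0],[[0,0,0],[0,0,1],0],[[0,0,0],[0.1,1,0],0],[[0,0,0],[0.1,1,0],0],[[0,0,0],[0.1,1,0],0],[[0,0,0],[0,0.6,0],0]])

```text
t: 16.05
tool_pos: [0.4365, 0.1308, 0.2363]
tool_rot: [-1.094, 1.287, 1.093]
contact_force: [0.7, 0.0, -2.7]
opening: 0.0231
```

Request:
carry_out(increments=[[[0,0,0],[0,0,0],0]])

```text
t: 16.15
tool_pos: [0.4362, 0.1316, 0.2356]
tool_rot: [-1.095, 1.287, 1.095]
contact_force: [-0.6, 0.1, -3.8]
opening: 0.0231
```

```bash
python3 -c "
from h import *
go([.437,.1305,.187],90-8.46)
im,d=get_image('scene'); cv2.imwrite('pics/s7.png',cv2.resize(im[130:300,220:420],None,fx=3.5,fy=3.5,interpolation=cv2.INTER_CUBIC))"
```

```text
t 16.1 pos [0.4362 0.1316 0.2356] shift units [ 0.04 -0.06 -2.43] F [-0.6  0.1 -3.8] open 0.0231 q6 -1.28
 tool x [-0.006 -0.006 -1.   ] z yaw 81.09
 turn units [ 0.06 -0.06  0.08]
```

View pics/s7.png

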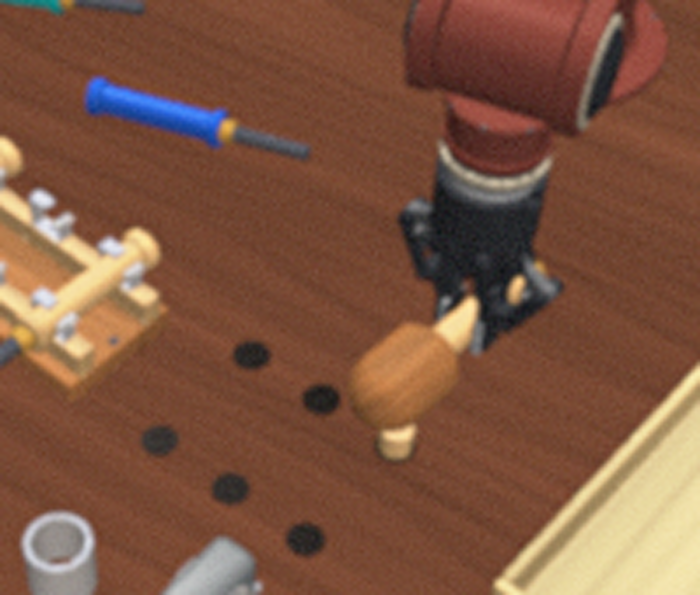

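Request:
carry_out(increments=[[[0.05,-0.05,0.05],[0,0,-0.5],0],[[0,0,0],[0,0,-0.5],0],[[0,0,0],[0,0,-0.5],0],[[0,0,0],[0,0,-0.3],0],[[0,0,0],[0,0,-0.3],0],[[0,0,0],[0,0,-0.2],0],[[0,0,0],[0,0,-0.15],0]])

```text
t: 16.9
tool_pos: [0.4367, 0.1295, 0.1834]
tool_rot: [-1.095, 1.278, 1.096]
contact_force: [-8.3, 1.2, 12.7]
opening: 0.0229
```

```bash
python3 -c "
from h import *
go([.437,.1305,.187],90-8.46)"
```

```text
t 16.9 pos [0.4367 0.1295 0.1834] shift units [0.02 0.05 0.18] F [-8.3  1.2 12.7] open 0.0229 q6 -1.29
 tool x [-0.001  0.    -1.   ] z yaw 81.22
 turn units [-0.   -0.01  0.06]
```

Request:
carry_out(increments=[[[0,0,0],[0,0,-0.2],0],[[0,0,0],[0,0,-0.05],0]])

```text
t: 17.1
tool_pos: [0.4378, 0.1299, 0.1829]
tool_rot: [-1.093, 1.283, 1.1]
contact_force: [-8.7, -0.2, 12.1]
opening: 0.0232
```

Request:
carry_out(increments=[[[0,0,0],[0,0,0.8],0],[[0,0,0],[0,0,1],0],[[0,0,0],[0,0,1],0],[[0,0,0],[0,0,1],0],[[0,0,0],[0,0,1],0],[[0,0,0],[0,0.5,0.8],0],[[0,0,0],[0,1,0],0],[[0,0,0],[0,1,0],0]])

```text
t: 17.9
tool_pos: [0.436, 0.1774, 0.2944]
tool_rot: [-1.094, 1.294, 1.093]
contact_force: [0.5, -0.8, -4.5]
opening: 0.0229
```

Request:
carry_out(increments=[[[0,0,0],[0,0.5,0],0],[[0,0,0],[0,0,0],0]])

```text
t: 18.1
tool_pos: [0.4357, 0.1887, 0.2933]
tool_rot: [-1.097, 1.295, 1.094]
contact_force: [-0.2, -0.3, -3.5]
opening: 0.0231
```

```bash
python3 -c "
from h import *
go([.437,.1305,.187],90-8.46)
im,d=get_image('scene'); cv2.imwrite('pics/s8.png',im);np.save('s8.npy',d)
im,d=get_image('top'); cv2.imwrite('pics/t8.png',im);np.save('t8.npy',d)
C=cloud('top',d)
for x,y in[(.497,-.02),(.504,.05),(.511,.1195),(.55,.02),(.55,.09)]:
    u,v=w2px('top',(x,y,0)); u,v=int(round(u)),int(round(v)); print(u,v,np.median(C[v-2:v+3,u-2:u+3,2]).round(4))
C=cloud('scene',np.load('s8.npy'))
for x,y in[(.497,-.02),(.504,.05),(.511,.1195),(.55,.02),(.55,.09)]:
    u,v=w2px('scene',(x,y,0)); u,v=int(round(u)),int(round(v)); print(u,v,np.median(C[v-2:v+3,u-2:u+3,2]).round(4))
"
```

```text
t 18.1 pos [0.4357 0.1887 0.2933] shift units [ 0.07 -2.91 -5.32] F [-0.2 -0.3 -3.5] open 0.0231 q6 -1.16
 tool x [-0.01  -0.011 -1.   ] z yaw 81.03
 turn units [ 0.11 -0.1   0.09]
267 213 -0.0002
246 211 0.0006
224 209 0.0007
255 197 0.0005
233 197 0.0004
291 231 -0.0003
311 244 0.0001
332 257 -0.0004
293 250 -0.0001
315 262 -0.0014
```

View pics/s8.png

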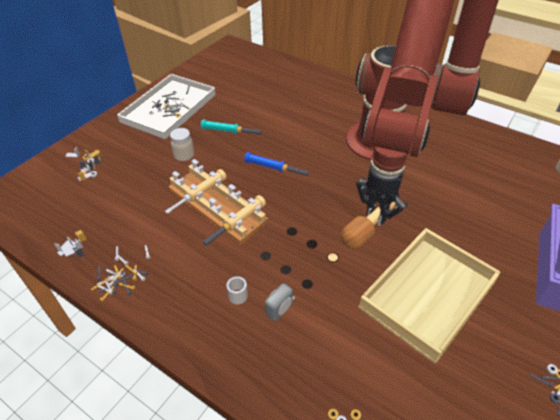

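View pics/t8.png

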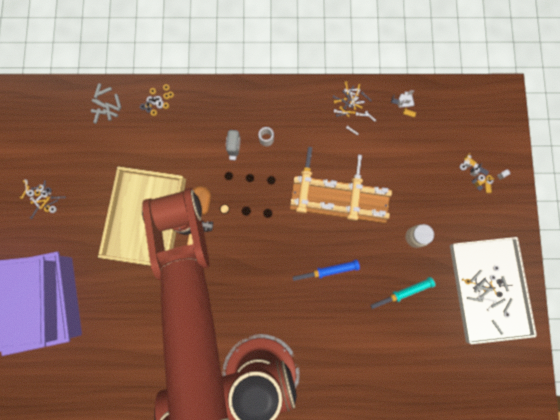

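Dogs 1 and 2 are down (dark at scene 291,231 and 311,244). Dog 3 still shows its pale top (333,257), so it's near flush. I'll press it once more, a bit harder.

```bash
python3 -c "
from h import *
print(pxz('scene',332.8,257.6,0)); im=cv2.imread('pics/s8.png'); cv2.imwrite('pics/s8c.png',cv2.resize(im[200:290,250:370],None,fx=6,fy=6,interpolation=cv2.INTER_CUBIC))
print(pxz('top',224.5,209,0))
go([.437,.1305,.222],90-8.46)"
```

```text
[5.12056415e-01 1.22078285e-01 1.11022302e-16]
[0.50986903 0.11842991 0.        ]
t 18.2 pos [0.4357 0.1879 0.2932] shift units [ 0.07 -2.87 -3.56] F [-0.1  0.1 -4.9] open 0.0231 q6 -1.16
 tool x [-0.011 -0.011 -1.   ] z yaw 80.96
 turn units [ 0.11 -0.11  0.1 ]
```

View pics/s8c.png

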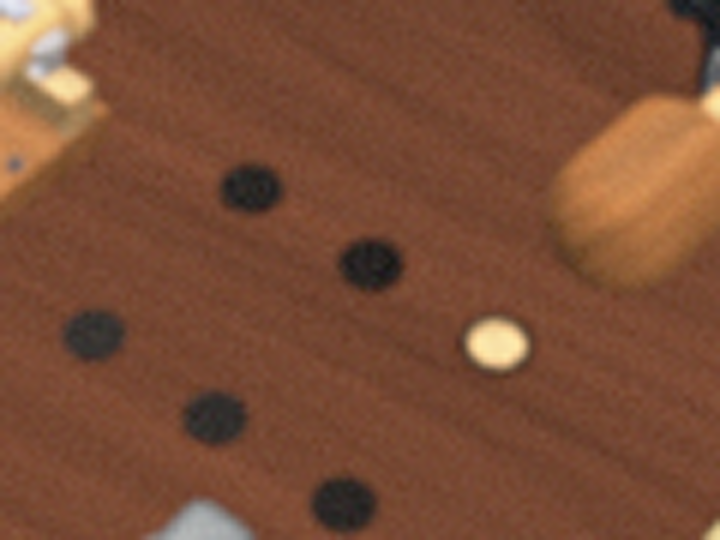

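Request:
carry_out(increments=[[[0.1,0,0.1],[0.1,-1,0],0],[[0,0,0],[0,-1,0],0],[[0,0,0],[0,-0.8,-0.5],0],[[0,0,0],[0,0,-0.8],0],[[0,0,0],[0,0,-0.8],0],[[0,0,0],[0,0,-0.8],0],[[0,0,0],[0,0,0],0]])

```text
t: 18.9
tool_pos: [0.4369, 0.1243, 0.2316]
tool_rot: [-1.095, 1.291, 1.101]
contact_force: [-1.1, -0.3, -4.3]
opening: 0.0231
```

```bash
python3 -c "
from h import *
go([.437,.1305,.187],90-8.46)"
```

```text
t 18.9 pos [0.4369 0.1243 0.2316] shift units [ 0.    0.31 -2.23] F [-1.1 -0.3 -4.3] open 0.0231 q6 -1.3
 tool x [-0.012 -0.006 -1.   ] z yaw 81.25
 turn units [ 0.06 -0.12  0.05]
```

Request:
carry_out(increments=[[[0,0,0],[0,0.3,-0.5],0],[[0,0,0],[0,0,-0.6],0],[[0,0,0],[0,0,-0.5],0],[[0,0,0],[0,0,-0.4],0],[[0,0,0],[0,0,-0.3],0],[[0,0,0],[0,0,-0.25],0],[[0,0,0],[0,0,-0.25],0]])

```text
t: 19.6
tool_pos: [0.4401, 0.1312, 0.1814]
tool_rot: [-1.094, 1.295, 1.104]
contact_force: [-28.7, -3.2, 56.4]
opening: 0.0232
```

```bash
python3 -c "
from h import *
go([.437,.1305,.187],90-8.46)"
```

```text
t 19.6 pos [0.4401 0.1312 0.1814] shift units [-0.15 -0.03  0.28] F [-28.7  -3.2  56.4] open 0.0232 q6 -1.29
 tool x [-0.017 -0.007 -1.   ] z yaw 81.28
 turn units [ 0.07 -0.17  0.05]
```

Request:
carry_out(increments=[[[0,0,0],[0,0,0.6],0],[[0,0,0],[0,0,1],0],[[0,0,0],[0,0,1],0],[[0,0,0],[0,0,1],0],[[0,0,0],[0,0.5,1],0],[[0,-0.1,0],[0,1,1],0],[[0,-0.1,0],[0,1,0.5],0],[[0,0,0],[0,1,0],0]])

```text
t: 20.4
tool_pos: [0.4413, 0.2022, 0.3101]
tool_rot: [-1.102, 1.276, 1.085]
contact_force: [0.5, 0.7, -3.0]
opening: 0.0231
```

```bash
python3 -c "
from h import *
go([.437,.1305,.187],90-8.46)
im,d=get_image('scene'); cv2.imwrite('pics/s9.png',im);cv2.imwrite('pics/s9c.png',cv2.resize(im[150:370,250:510],None,fx=3,fy=2.7,interpolation=cv2.INTER_CUBIC))
im,d=get_image('top'); cv2.imwrite('pics/t9.png',im)"
```

```text
t 20.4 pos [0.4413 0.2022 0.3101] shift units [-0.22 -3.59 -6.15] F [ 0.5  0.7 -3. ] open 0.0231 q6 -1.14
 tool x [ 0.008 -0.006 -1.   ] z yaw 81.1
 turn units [0.06 0.09 0.08]
```

View pics/s9c.png

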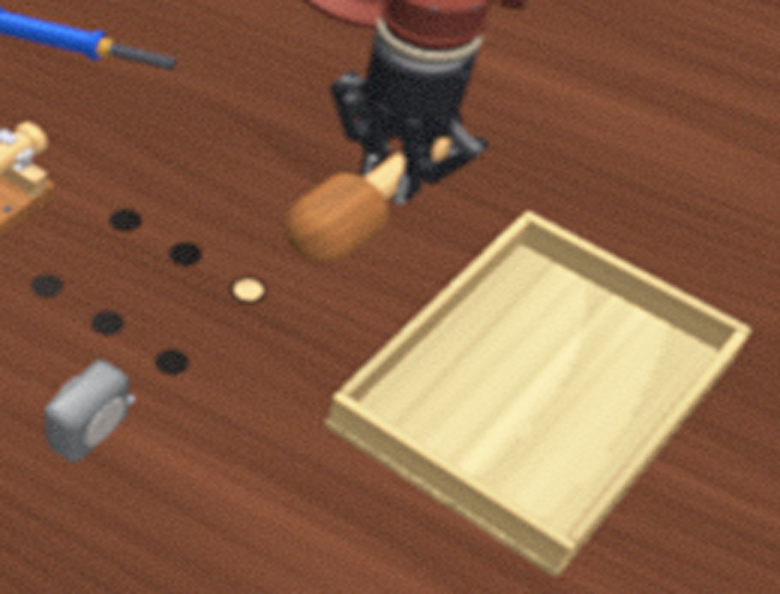

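```bash
cat >> h.py <<'E'
def tray(n):
    im,d=get_image(n); 
    ms=masks_of(n,'tray'); m=ms[0]['region']; m=cv2.dilate(m.astype(np.uint8),np.ones((5,5)))>0
    C=cloud(n,d); k=m&(C[...,2]>.042)&(C[...,2]<.062)&(C[...,1]>.15)
    lab,st=cv2.connectedComponentsWithStats((k).astype(np.uint8),connectivity=8)[1:3]
    P=C[k][:,:2].astype(np.float32)
    # robust: drop outliers by neighbour count
    from scipy.spatial import cKDTree
    t=cKDTree(P); P=P[np.array([len(x) for x in t.query_ball_point(P,.01)])>5]
    r=cv2.minAreaRect(P*1000); print(n,'p',ms[0]['p'],len(P),r); b=cv2.boxPoints(r)/1000; print(b.round(4).tolist()); return im,d
E
python3 -c "
from h import *
tray('scene'); tray('top')
"
```

```text
scene p 0.86 1566 ((483.28826904296875, 372.5482177734375), (210.9683837890625, 293.13323974609375), 81.4776611328125)
[[0.32269999384880066, 0.289900004863739], [0.6126000285148621, 0.24650000035762787], [0.6438999772071838, 0.45509999990463257], [0.3540000021457672, 0.4986000061035156]]
top p 0.72 725 ((483.2633056640625, 373.5101318359375), (211.4140167236328, 290.63189697265625), 81.62007141113281)
[[0.32409998774528503, 0.29010000824928284], [0.6115999817848206, 0.24779999256134033], [0.6424000263214111, 0.4569000005722046], [0.3549000024795532, 0.4993000030517578]]
```

View pics/t9.png

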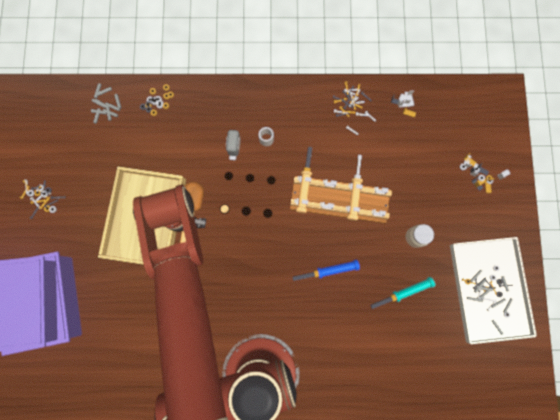

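Tray at (.483,.373), yaw -8.45°, both cameras agree; the mallet is already parallel to it.

Request:
carry_out(increments=[[[0,0,0.1],[0.2,1,0],0],[[0,0,0],[0.2,1,0],0],[[0,0,0],[0.2,1,0],0],[[0,0,0],[0.2,1,0],0],[[0,0,0],[0.2,1,0],0],[[0,0,0],[0,1,0],0],[[0,0,0],[0,1,0],0],[[0,0,0],[0,1,0],0]])

```text
t: 21.5
tool_pos: [0.4623, 0.3581, 0.3018]
tool_rot: [-1.101, 1.292, 1.086]
contact_force: [-0.1, 0.2, -3.4]
opening: 0.0234
```

Request:
carry_out(increments=[[[0,-0.3,0],[0,0.5,-0.5],0],[[0,-0.3,0],[0,0,-0.7],0],[[0,-0.3,0],[0,0,-0.7],0],[[0,0,0],[0,0,-0.5],0],[[0,0,0],[0,0,0],0]])

```text
t: 22.0
tool_pos: [0.4634, 0.3673, 0.2497]
tool_rot: [-1.137, 1.224, 1.023]
contact_force: [-0.2, 0.3, -3.6]
opening: 0.0232
```

```bash
python3 -c "
from h import *
go([.460,.3765,.191],90-8.46)
tray('top')
im,d=tray('scene'); cv2.imwrite('pics/s10.png',cv2.resize(im[150:370,250:510],None,fx=3,fy=2.7,interpolation=cv2.INTER_CUBIC))"
```

```text
t 22.0 pos [0.4634 0.3673 0.2497] shift units [-0.17  0.46 -2.94] F [-0.2  0.3 -3.6] open 0.0232 q6 -0.83
 tool x [ 0.086 -0.016 -0.996] z yaw 80.76
 turn units [0.16 0.86 0.13]
top p 0.86 637 ((483.128173828125, 372.40533447265625), (211.58726501464844, 290.75933837890625), 81.4117660522461)
[[0.32359999418258667, 0.28949999809265137], [0.6111000180244446, 0.24609999358654022], [0.6427000164985657, 0.4553000032901764], [0.35519999265670776, 0.49869999289512634]]
scene p 0.65 1334 ((483.33343505859375, 372.5513610839844), (210.74896240234375, 294.0682678222656), 81.32084655761719)
[[0.3221000134944916, 0.2906000018119812], [0.6128000020980835, 0.24619999527931213], [0.644599974155426, 0.4544999897480011], [0.3538999855518341, 0.49889999628067017]]
```

View pics/s10.png

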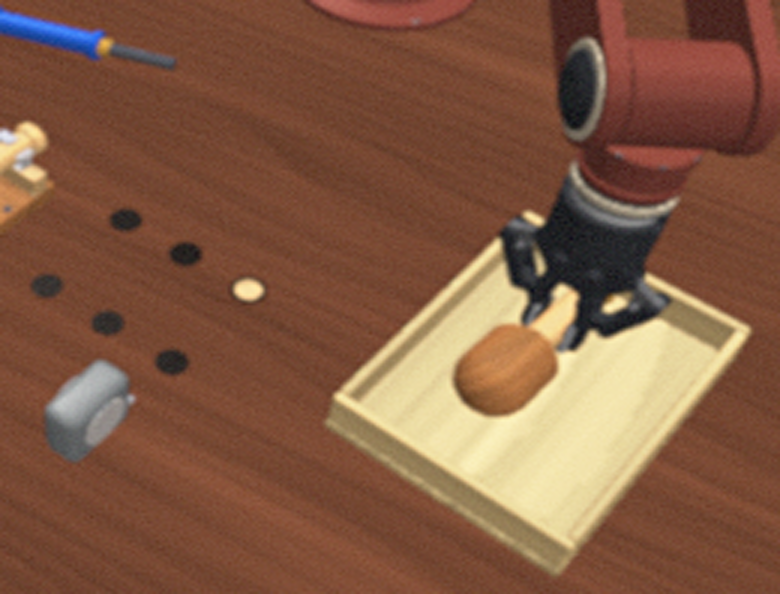

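Request:
carry_out(increments=[[[0.1,0,0.1],[-0.5,0.5,0],0],[[0,0,0],[-0.3,0.1,-0.6],0],[[0,0,0],[0,0,-0.7],0],[[0,0,0],[0,0,-0.6],0],[[0,0,0],[0,0,-0.4],0],[[0,0,0],[0,0,-0.2],0]])

```text
t: 22.8
tool_pos: [0.4472, 0.3816, 0.2012]
tool_rot: [-1.136, 1.202, 1.035]
contact_force: [-0.3, -0.9, -4.1]
opening: 0.0232
```

```bash
python3 -c "
from h import *
go([.447,.379,.191],90-8.46)"
```

```text
t 22.8 pos [0.4472 0.3816 0.2012] shift units [-0.01 -0.13 -0.51] F [-0.3 -0.9 -4.1] open 0.0232 q6 -0.8
 tool x [ 0.094  0.001 -0.996] z yaw 81.44
 turn units [-0.01  0.94  0.03]
```

Request:
carry_out(increments=[[[0,0,0],[0,0,-0.2],0],[[0,0,0],[0,0,-0.15],0],[[0,0,0],[0,0,-0.1],0]])

```text
t: 23.1
tool_pos: [0.4484, 0.3816, 0.1928]
tool_rot: [-1.136, 1.202, 1.034]
contact_force: [-3.0, -2.6, 6.0]
opening: 0.0228
```

```bash
python3 -c "
from h import *
go([.447,.379,.191],90-8.46)"
```

```text
t 23.1 pos [0.4484 0.3816 0.1928] shift units [-0.07 -0.13 -0.09] F [-3.  -2.6  6. ] open 0.0228 q6 -0.8
 tool x [ 0.094  0.    -0.996] z yaw 81.43
 turn units [-0.    0.94  0.03]
```

Request:
carry_out(increments=[[[0,0,0],[0,0,0],0.3],[[0,0,0],[0,0,0],0.45],[[0,0,0],[0,0,0],0.45],[[0,0,0],[0,0,0.3],0.45],[[0,0,0],[-0.05,0,0.7],0.45],[[0,0,0],[-0.08,0,1],0.45],[[0,0.5,0],[0,0,1],0.45],[[0,0.4,0],[0,0,1],0.45]], squeeze=25)

```text
t: 23.9
tool_pos: [0.4453, 0.3818, 0.2781]
tool_rot: [-1.098, 1.273, 1.097]
contact_force: [0.9, 0.8, -0.4]
opening: 0.0387
```

Request:
carry_out(increments=[[[0,0,0],[0,-0.5,1],0.5],[[0,0,0],[0,-1,1],0.5],[[0,0,0],[0,-1,0.5],0.5],[[0,0,0],[0,-1,0],0.5],[[0,0,0],[0,-1,0],0.5],[[0,0,0],[0,-1,0],0.5],[[0,0,0],[0,-1,0],0.5],[[0,0,0],[0,-1,0],0.5]])

```text
t: 24.7
tool_pos: [0.4456, 0.2297, 0.3494]
tool_rot: [-1.103, 1.244, 1.091]
contact_force: [0.6, -0.5, -0.0]
opening: 0.0426
```

```bash
python3 -c "
from h import *
e=np.array([.9892,-.1469]);f=np.array([.1469,.9892])
o=np.array([.522,-.3755])
p2=o+.0805*f; p4=o+.241*f; print('p2',p2,'p4',p4)
go([*p2,.32],90-8.46)
tray('top')
im,d=tray('scene'); cv2.imwrite('pics/s11.png',cv2.resize(im[100:370,150:510],None,fx=2.2,fy=2.2,interpolation=cv2.INTER_CUBIC))"
```

```text
p2 [ 0.53382545 -0.2958694 ] p4 [ 0.5574029 -0.1371028]
t 24.7 pos [0.4456 0.2297 0.3494] shift units [  4.41 -26.28  -1.47] F [ 0.6 -0.5 -0. ] open 0.0426 q6 -1.1
 tool x [ 0.027  0.014 -1.   ] z yaw 81.73
 turn units [-0.14  0.27 -0.03]
top p 0.78 695 ((482.98504638671875, 373.7607116699219), (212.30104064941406, 290.12451171875), 81.22198486328125)
[[0.32339999079704285, 0.29100000858306885], [0.6100999712944031, 0.2467000037431717], [0.6424999833106995, 0.45649999380111694], [0.35580000281333923, 0.5008000135421753]]
scene p 0.76 1754 ((483.18096923828125, 372.72125244140625), (210.27369689941406, 293.4837951660156), 81.36161804199219)
[[0.322299987077713, 0.290800005197525], [0.612500011920929, 0.2467000037431717], [0.6439999938011169, 0.4546000063419342], [0.3538999855518341, 0.49869999289512634]]
```

View pics/s11.png

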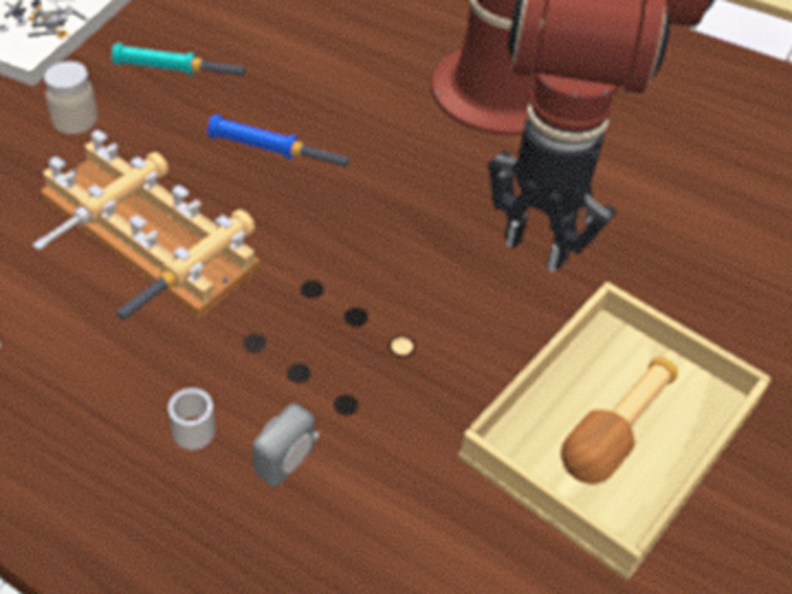

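Request:
carry_out(increments=[[[-0.1,0.2,0],[0.5,-1,0],0.5],[[0,0,0],[0.5,-1,0],0.5],[[0,0,0],[0.5,-1,0],0.5],[[0,0,0],[0.5,-1,0],0.5],[[0,0,0],[0.5,-1,0],0.5],[[0,0,0],[0.5,-1,0],0.5],[[0,0,0],[0.5,-1,0],0.5],[[0,0,0],[0.5,-1,0],0.5]])

```text
t: 25.7
tool_pos: [0.5279, 0.074, 0.3521]
tool_rot: [-1.109, 1.256, 1.111]
contact_force: [0.4, -0.1, 0.4]
opening: 0.0429
```

Request:
carry_out(increments=[[[0,0,0],[0.5,-1,0],0.5],[[0,0,0],[0.5,-1,0],0.5],[[0,0,0],[0.5,-1,0],0.5],[[0,0,0],[0.3,-1,0],0.5],[[0,0,0],[0,-1,0],0.5],[[0,0,0],[0,-1,0],0.5],[[0,0,0],[0,-1,-0.5],0.5],[[0,0,0],[0,-1,-0.5],0.5]])

```text
t: 26.5
tool_pos: [0.5702, -0.0849, 0.3358]
tool_rot: [-1.118, 1.244, 1.114]
contact_force: [0.3, 0.4, -1.2]
opening: 0.0427
```

Request:
carry_out(increments=[[[0,0,0],[0,-0.8,-0.8],0.5],[[0,0,0],[0,0,-0.8],0.5],[[0,0,0],[0,0,0],0.5]])

```text
t: 26.8
tool_pos: [0.5708, -0.1013, 0.3003]
tool_rot: [-1.116, 1.245, 1.116]
contact_force: [-0.1, 0.1, -0.7]
opening: 0.0428
```

```bash
python3 -c "
from h import *
go([.563,-.137,.218],90-8.46)"
```

```text
t 26.8 pos [ 0.5708 -0.1013  0.3003] shift units [-0.39 -1.78 -4.12] F [-0.1  0.1 -0.7] open 0.0428 q6 -1.76
 tool x [ 0.014  0.012 -1.   ] z yaw 83.04
 turn units [-0.12  0.14 -0.26]
```

Request:
carry_out(increments=[[[-0.1,0.15,-0.25],[-0.4,-0.9,0],0.5],[[0,0,0],[0,-0.9,0],0.5],[[0,0,0],[0,0,0],0.5]])

```text
t: 27.1
tool_pos: [0.5632, -0.1358, 0.299]
tool_rot: [-1.099, 1.273, 1.107]
contact_force: [-0.4, 0.2, 0.3]
opening: 0.0428
```

```bash
python3 -c "
from h import *
go([.563,-.137,.218],90-8.46)
im,d=get_image('scene'); cv2.imwrite('pics/s12.png',cv2.resize(im[120:280,140:340],None,fx=3.5,fy=3.5,interpolation=cv2.INTER_CUBIC))"
```

```text
t 27.1 pos [ 0.5632 -0.1358  0.299 ] shift units [-0.01 -0.06 -4.05] F [-0.4  0.2  0.3] open 0.0428 q6 -1.79
 tool x [-0.002  0.004 -1.   ] z yaw 81.81
 turn units [-0.04 -0.02 -0.05]
```

View pics/s12.png

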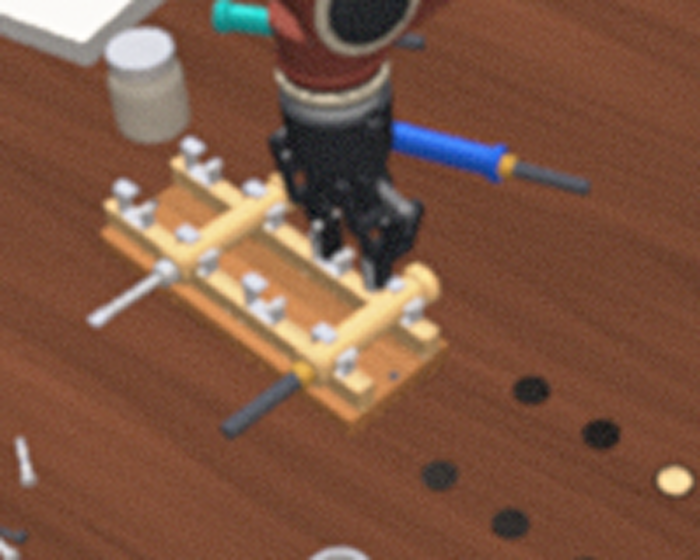

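Request:
carry_out(increments=[[[0,0,0],[0,-0.05,-0.7],0.5],[[0,0,0],[0,0,-0.7],0.5],[[0,0,0],[0,0,-0.7],0.5],[[0,0,0],[0,0,-0.7],0.5],[[0,0,0],[0,0,-0.6],0.5],[[0,0,0],[0,0,-0.4],0.5],[[0,0,0],[0,0,-0.1],0.5],[[0,0,0],[0,0,0],0.5]])

```text
t: 27.95
tool_pos: [0.5626, -0.1336, 0.2121]
tool_rot: [-1.098, 1.271, 1.113]
contact_force: [-0.2, 0.4, 0.1]
opening: 0.0425
```

```bash
python3 -c "
from h import *
go([.563,-.137,.218],90-8.46)"
```

```text
t 27.9 pos [ 0.5626 -0.1336  0.2121] shift units [ 0.02 -0.17  0.3 ] F [-0.2  0.4  0.1] open 0.0425 q6 -1.8
 tool x [-0.005  0.007 -1.   ] z yaw 81.98
 turn units [-0.07 -0.05 -0.08]
```

Request:
carry_out(increments=[[[-0.07,0,-0.1],[0,-0.15,0.4],0.5],[[0,0,0],[0,0,0],0.5],[[0,0,0],[0,0,0],0],[[0,0,0],[0,0,0],0],[[0,0,0],[0,0,0],0],[[0,0,0],[0,0,0],0]], squeeze=25)

```text
t: 28.55
tool_pos: [0.5634, -0.1367, 0.2232]
tool_rot: [-1.097, 1.278, 1.098]
contact_force: [0.8, 0.3, -1.2]
opening: 0.0252
```

```bash
python3 -c "
from h import *
go([.563,-.137,.218],90-8.46)"
```

```text
t 28.6 pos [ 0.5634 -0.1367  0.2232] shift units [-0.02 -0.02 -0.26] F [ 0.8  0.3 -1.2] open 0.0252 q6 -1.79
 tool x [-0.001  0.    -1.   ] z yaw 81.36
 turn units [-0.   -0.01  0.03]
```

Request:
carry_out(increments=[[[0,0,0],[0,0,0],0],[[0,0,0],[0,0,0],0],[[0,0,0],[0.03,0.2,0],0],[[0,0,0],[0.03,0.2,0],0],[[0,0,0],[0.03,0.2,0],0]], squeeze=110)

```text
t: 29.05
tool_pos: [0.5649, -0.128, 0.2236]
tool_rot: [-1.107, 1.287, 1.093]
contact_force: [-2.6, -8.8, -1.2]
opening: 0.0224
```

Request:
carry_out(increments=[[[0.1,0,0],[0.03,0.25,0],0],[[0,0,0],[0.03,0.18,0.2],0],[[0,0,0],[0.02,0.13,0.3],0],[[0,0,0],[0.01,0.1,0.35],0]])

```text
t: 29.45
tool_pos: [0.5629, -0.1208, 0.2293]
tool_rot: [-1.115, 1.299, 1.091]
contact_force: [11.5, -3.7, -29.9]
opening: 0.0222
```

```bash
python3 -c "
from h import *
go([.563,-.137,.218],90-8.46)"
```

```text
t 29.4 pos [ 0.5629 -0.1208  0.2293] shift units [ 0.01 -0.81 -0.57] F [ 11.5  -3.7 -29.9] open 0.0222 q6 -1.75
 tool x [-0.008 -0.026 -1.   ] z yaw 81.51
 turn units [ 0.26 -0.08  0.01]
```

Request:
carry_out(increments=[[[0.1,0,0],[0.03,0.2,-0.1],0],[[0.1,0,0],[0.03,0.2,0],0]])

```text
t: 29.65
tool_pos: [0.5636, -0.1175, 0.2267]
tool_rot: [-1.114, 1.299, 1.095]
contact_force: [-3.5, -23.4, -5.4]
opening: 0.0224
```

```bash
python3 -c "
from h import *
go([.563,-.137,.218],90-8.46)"
```

```text
t 29.6 pos [ 0.5636 -0.1175  0.2267] shift units [-0.03 -0.98 -0.43] F [ -3.5 -23.4  -5.4] open 0.0224 q6 -1.74
 tool x [-0.01  -0.024 -1.   ] z yaw 81.64
 turn units [ 0.24 -0.1  -0.02]
```

Request:
carry_out(increments=[[[0.15,0,0],[0.02,0.1,0.15],0],[[0.1,0,0],[0.02,0.1,0.2],0]])

```text
t: 29.85
tool_pos: [0.5633, -0.1192, 0.232]
tool_rot: [-1.109, 1.296, 1.101]
contact_force: [0.7, -8.3, -9.8]
opening: 0.0222
```

```bash
python3 -c "
from h import *
go([.563,-.137,.218],90-8.46)
im,d=get_image('scene'); cv2.imwrite('pics/s13.png',cv2.resize(im[120:280,140:340],None,fx=3.5,fy=3.5,interpolation=cv2.INTER_CUBIC))"
```

```text
t 29.9 pos [ 0.5633 -0.1192  0.232 ] shift units [-0.02 -0.89 -0.7 ] F [ 0.7 -8.3 -9.8] open 0.0222 q6 -1.75
 tool x [-0.013 -0.018 -1.   ] z yaw 81.7
 turn units [ 0.17 -0.13 -0.03]
```

View pics/s13.png

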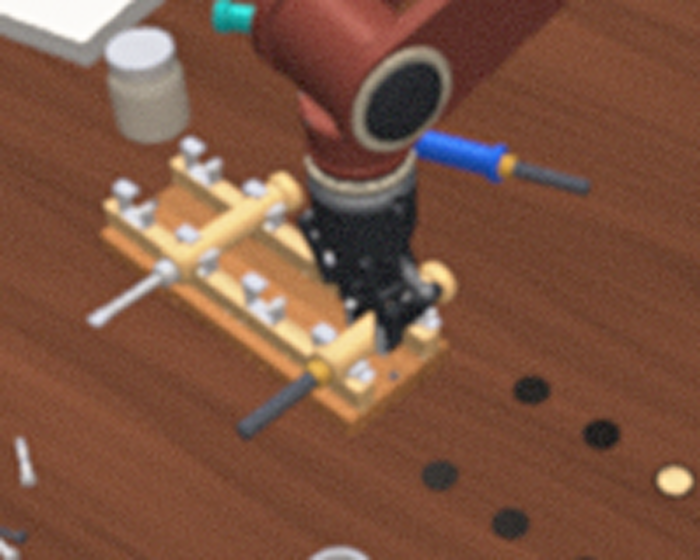

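Request:
carry_out(increments=[[[0.1,0,0],[0.03,0.2,0.15],0],[[0,0,0],[0.03,0.15,0.3],0],[[0,0,0],[0.02,0.1,0.35],0]])

```text
t: 30.2
tool_pos: [0.5645, -0.1152, 0.2488]
tool_rot: [-1.11, 1.301, 1.099]
contact_force: [-0.6, 0.9, -0.8]
opening: 0.0226
```

```bash
python3 -c "
from h import *
go([.563,-.137,.218],90-8.46)"
```

```text
t 30.2 pos [ 0.5645 -0.1152  0.2488] shift units [-0.07 -1.09 -1.54] F [-0.6  0.9 -0.8] open 0.0226 q6 -1.74
 tool x [-0.015 -0.021 -1.   ] z yaw 81.59
 turn units [ 0.21 -0.15 -0.01]
```

Request:
carry_out(increments=[[[0.1,-0.1,0],[0,0,1],0],[[0,0,0],[0,0,1],0],[[0,0,0],[0,0.3,1],0],[[0,0,0],[-0.3,1,0.5],0],[[0,0,0],[-0.3,1,0],0],[[0,0,0],[-0.3,1,0],0],[[0,0,0],[-0.3,1,0],0],[[0,0,0],[-0.3,1,0],0]])

```text
t: 31.0
tool_pos: [0.5334, -0.0056, 0.33]
tool_rot: [-1.104, 1.276, 1.093]
contact_force: [0.4, -0.1, -2.1]
opening: 0.0222
```

Request:
carry_out(increments=[[[0,0,0],[-0.3,1,0],0],[[0,0,0],[-0.3,1,0],0],[[0,0,0],[-0.3,1,0],0],[[0,0,0],[-0.3,1,0],0],[[0,0,0],[-0.3,1,0],0],[[0,0,0],[-0.3,1,0],0],[[0,0,0],[-0.3,1,0],0],[[0,0,0],[-0.3,1,0],0]])

```text
t: 31.8
tool_pos: [0.4808, 0.1637, 0.3379]
tool_rot: [-1.102, 1.263, 1.096]
contact_force: [1.1, -0.1, -1.8]
opening: 0.0226
```

Request:
carry_out(increments=[[[0,0,0],[-0.3,1,0],0],[[0,0,0],[-0.3,1,0],0],[[0,0,0],[-0.3,1,0],0],[[0,0,0],[-0.3,1,0],0],[[0,0,0],[-0.3,0.5,0],0],[[0,0,0],[0,0,0],0]])

```text
t: 32.4
tool_pos: [0.4465, 0.2605, 0.3432]
tool_rot: [-1.102, 1.254, 1.102]
contact_force: [0.0, -0.7, -1.1]
opening: 0.0219
```

```bash
python3 -c "
from h import *
go([.4454,.3218,.19],90-8.46)
tray('top')
im,d=tray('scene'); cv2.imwrite('pics/s14.png',cv2.resize(im[150:370,250:510],None,fx=3,fy=2.7,interpolation=cv2.INTER_CUBIC))"
```

```text
t 32.4 pos [0.4465 0.2605 0.3432] shift units [-0.05  3.06 -7.66] F [ 0.  -0.7 -1.1] open 0.0219 q6 -1.05
 tool x [ 0.014  0.012 -1.   ] z yaw 81.94
 turn units [-0.12  0.14 -0.07]
top p 0.92 571 ((483.1167907714844, 373.2685546875), (210.43960571289062, 291.40692138671875), 80.91151428222656)
[[0.32260000705718994, 0.2924000024795532], [0.6104000210762024, 0.24639999866485596], [0.6435999870300293, 0.45419999957084656], [0.35589998960494995, 0.5001999735832214]]
scene p 0.89 1767 ((483.8809814453125, 372.6666564941406), (210.36172485351562, 293.3150939941406), 81.27389526367188)
[[0.3230000138282776, 0.29100000858306885], [0.6129000186920166, 0.24650000035762787], [0.6448000073432922, 0.4544000029563904], [0.3549000024795532, 0.49889999628067017]]
```

View pics/s14.png

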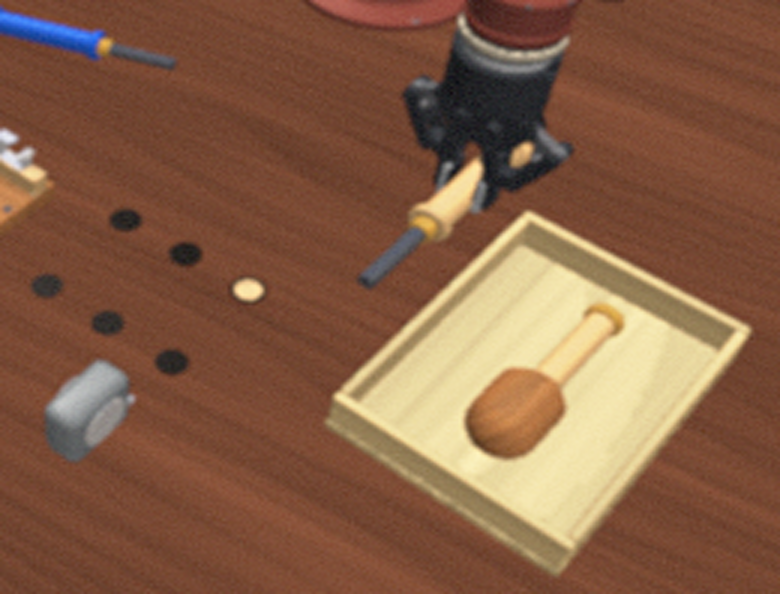

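Request:
carry_out(increments=[[[-0.1,0.15,-0.1],[0,1,0],0],[[0,0,0],[0,1,0],0],[[0,0,0],[0,0.9,0],0],[[0,0,0],[0,0.1,-0.8],0],[[0,0,0],[0,0,-1],0],[[0,0,0],[0,0,-1],0],[[0,0,0],[0,0,-1],0],[[0,0,0],[0,0,0],0]])

```text
t: 33.4
tool_pos: [0.4498, 0.3131, 0.2605]
tool_rot: [-1.089, 1.288, 1.088]
contact_force: [-0.3, 0.5, -1.4]
opening: 0.0227
```

```bash
python3 -c "
from h import *
go([.4454,.3218,.19],90-8.46)"
```

```text
t 33.4 pos [0.4498 0.3131 0.2605] shift units [-0.22  0.44 -3.52] F [-0.3  0.5 -1.4] open 0.0227 q6 -0.93
 tool x [-0.003 -0.004 -1.   ] z yaw 80.58
 turn units [ 0.04 -0.03  0.17]
```

Request:
carry_out(increments=[[[0,0,0.15],[-0.2,0.4,-0.3],0],[[0,0,0],[0,0.1,-0.8],0],[[0,0,0],[0,0,-0.8],0],[[0,0,0],[0,0,-0.5],0],[[0,0,0],[0,0,0],0]])

```text
t: 33.9
tool_pos: [0.4463, 0.3228, 0.2102]
tool_rot: [-1.1, 1.279, 1.097]
contact_force: [0.3, -0.2, -0.9]
opening: 0.0226
```

```bash
python3 -c "
from h import *
go([.4454,.3218,.19],90-8.46)"
```

```text
t 33.9 pos [0.4463 0.3228 0.2102] shift units [-0.04 -0.05 -1.01] F [ 0.3 -0.2 -0.9] open 0.0226 q6 -0.93
 tool x [-0.001 -0.003 -1.   ] z yaw 81.43
 turn units [ 0.03 -0.01  0.02]
```

Request:
carry_out(increments=[[[0,0,0],[0,0,-0.4],0],[[0,0,0],[0,0,-0.3],0],[[0,0,0],[0,0,-0.2],0],[[0,0,0],[0,0,-0.1],0]])

```text
t: 34.3
tool_pos: [0.4472, 0.3234, 0.1904]
tool_rot: [-1.101, 1.275, 1.096]
contact_force: [-0.5, 0.3, -2.3]
opening: 0.0221
```

```bash
python3 -c "
from h import *
go([.4454,.3218,.19],90-8.46)"
```

```text
t 34.3 pos [0.4472 0.3234 0.1904] shift units [-0.09 -0.08 -0.02] F [-0.5  0.3 -2.3] open 0.0221 q6 -0.93
 tool x [ 0.002 -0.002 -1.   ] z yaw 81.44
 turn units [0.02 0.02 0.02]
```

Request:
carry_out(increments=[[[0,0,0],[0,0,-0.12],0],[[0,0,0],[0,0,-0.08],0]])

```text
t: 34.5
tool_pos: [0.4479, 0.3239, 0.1893]
tool_rot: [-1.101, 1.277, 1.097]
contact_force: [-6.6, -3.4, 10.0]
opening: 0.0225
```

```bash
python3 -c "
from h import *
go([.4454,.3218,.19],90-8.46)"
```

```text
t 34.5 pos [0.4479 0.3239 0.1893] shift units [-0.12 -0.1   0.03] F [-6.6 -3.4 10. ] open 0.0225 q6 -0.93
 tool x [ 0.001 -0.002 -1.   ] z yaw 81.45
 turn units [0.02 0.01 0.02]
```

Contact with the floor. Opening, up, and back to the rack.

Request:
carry_out(increments=[[[0,0,0],[0,0,0.05],0.3],[[0,0,0],[0,0,0],0.45],[[0,0,0],[0,0,0],0.45],[[0,0,0],[0,0,0.3],0.45],[[0,0,0],[0,0,0.7],0.45],[[0,0,0],[0,0,1],0.45],[[0,0,0],[0,0,1],0.45],[[0,0,0],[0,0,1],0.45]], squeeze=25)

```text
t: 35.3
tool_pos: [0.4479, 0.3238, 0.2751]
tool_rot: [-1.101, 1.277, 1.097]
contact_force: [-0.2, -0.1, -0.5]
opening: 0.0386
```

Request:
carry_out(increments=[[[0,0,0],[0,0,1],0.5],[[0,0,0],[0.3,-1,1],0.5],[[0,0,0],[0.3,-1,1],0.5],[[0,0,0],[0.3,-1,0],0.5],[[0,0,0],[0.3,-1,0],0.5],[[0,0,0],[0.3,-1,0],0.5],[[0,0,0],[0.3,-1,0],0.5],[[0,0,0],[0.3,-1,0],0.5]])

```text
t: 36.1
tool_pos: [0.491, 0.1813, 0.3554]
tool_rot: [-1.108, 1.252, 1.09]
contact_force: [0.3, 0.4, -0.5]
opening: 0.0427
```

Request:
carry_out(increments=[[[0,0,0],[0.3,-1,0],0.5],[[0,0,0],[0.3,-1,0],0.5],[[0,0,0],[0.3,-1,0],0.5],[[0,0,0],[0.3,-1,0],0.5],[[0,0,0],[0.2,-1,0],0.5],[[0,0,0],[0.2,-1,0],0.5],[[0,0,0],[0,-1,0],0.5],[[0,0,0],[0,-1,0],0.5]])

```text
t: 36.9
tool_pos: [0.5237, 0.0143, 0.3675]
tool_rot: [-1.114, 1.24, 1.081]
contact_force: [-0.3, 0.5, -0.7]
opening: 0.0427
```

```bash
python3 -c "
from h import *
go([.542,-.297,.22],90-8.46)
tray('top')
im,d=tray('scene'); cv2.imwrite('pics/s15.png',cv2.resize(im[100:370,150:510],None,fx=2.2,fy=2.2,interpolation=cv2.INTER_CUBIC))"
```

```text
t 36.9 pos [0.5237 0.0143 0.3675] shift units [  0.92 -15.56  -7.38] F [-0.3  0.5 -0.7] open 0.0427 q6 -1.55
 tool x [ 0.038  0.007 -0.999] z yaw 81.78
 turn units [-0.06  0.38 -0.04]
top p 0.59 1160 ((483.3218994140625, 373.3939208984375), (212.90069580078125, 290.6833801269531), 81.341064453125)
[[0.32359999418258667, 0.28999999165534973], [0.6110000014305115, 0.24629999697208405], [0.6430000066757202, 0.45669999718666077], [0.35569998621940613, 0.5005000233650208]]
scene p 0.74 0 ((0.0, 0.0), (0.0, 0.0), 0.0)
[[0.0, 0.0], [0.0, 0.0], [0.0, 0.0], [0.0, 0.0]]
```

View pics/s15.png

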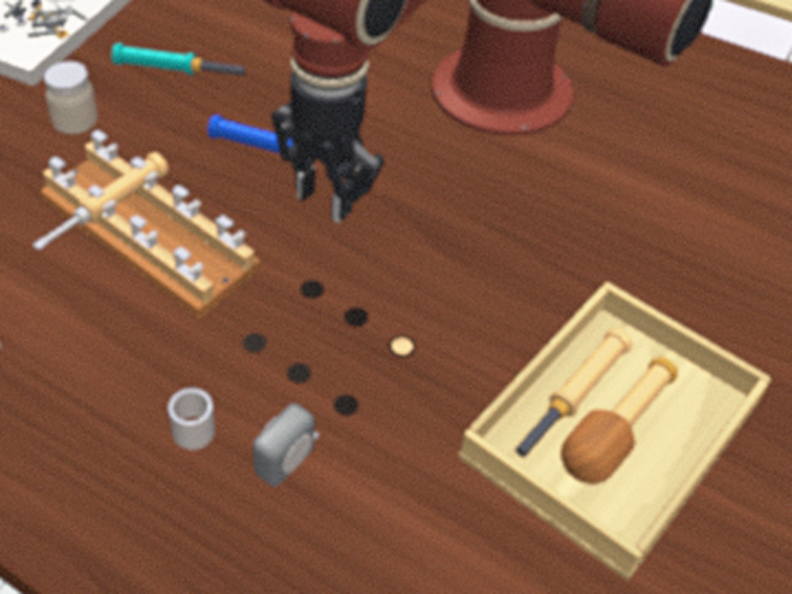

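Request:
carry_out(increments=[[[0,0.2,0],[0.1,-1,0],0.5],[[0,0.2,0],[0.1,-1,0],0.5],[[0,0,0],[0.1,-1,0],0.5],[[0,0,0],[0.1,-1,0],0.5],[[0,0,0],[0.1,-1,0],0.5],[[0,0,0],[0.1,-1,0],0.5],[[0,0,0],[0,-1,0],0.5],[[0,0,0],[0,-1,0],0.5]])

```text
t: 37.9
tool_pos: [0.5363, -0.1398, 0.37]
tool_rot: [-1.104, 1.262, 1.12]
contact_force: [-0.2, 0.6, -1.0]
opening: 0.0422
```

Request:
carry_out(increments=[[[0,0,0],[0,-1,0],0.5],[[0,0,0],[0,-1,0],0.5],[[0,0,0],[0,-1,0],0.5],[[0,0,0],[0,-1,-0.5],0.5],[[0,0,0],[0,-1,-0.8],0.5],[[0,0,0],[0,-0.8,-0.8],0.5],[[0,0,0],[0,-0.5,-0.8],0.5],[[0,0,0],[0,0,0],0.5]])

```text
t: 38.7
tool_pos: [0.5388, -0.2648, 0.3121]
tool_rot: [-1.111, 1.254, 1.124]
contact_force: [0.2, 0.3, -0.3]
opening: 0.0425
```

```bash
python3 -c "
from h import *
go([.542,-.296,.22],90-8.46)"
```

```text
t 38.7 pos [ 0.5388 -0.2648  0.3121] shift units [ 0.16 -1.56 -4.61] F [ 0.2  0.3 -0.3] open 0.0425 q6 -2.04
 tool x [ 0.002  0.012 -1.   ] z yaw 83.05
 turn units [-0.12  0.02 -0.26]
```

Request:
carry_out(increments=[[[-0.12,0,-0.25],[0.15,-0.8,0],0.5],[[0,0,0],[0,-0.8,0],0.5],[[0,0,0],[0,0,-0.6],0.5],[[0,0,0],[0,0,-0.6],0.5],[[0,0,0],[0,0,0],0.5]])

```text
t: 39.2
tool_pos: [0.5429, -0.2985, 0.2876]
tool_rot: [-1.103, 1.273, 1.096]
contact_force: [-0.5, -0.0, 0.4]
opening: 0.0427
```

```bash
python3 -c "
from h import *
go([.542,-.296,.22],90-8.46)
im,d=get_image('scene'); cv2.imwrite('pics/s16.png',cv2.resize(im[120:280,120:320],None,fx=3.5,fy=3.5,interpolation=cv2.INTER_CUBIC))"
```

```text
t 39.2 pos [ 0.5429 -0.2985  0.2876] shift units [-0.05  0.12 -3.38] F [-0.5 -0.   0.4] open 0.0427 q6 -2.05
 tool x [ 0.004 -0.002 -1.   ] z yaw 81.57
 turn units [ 0.02  0.04 -0.  ]
```

View pics/s16.png

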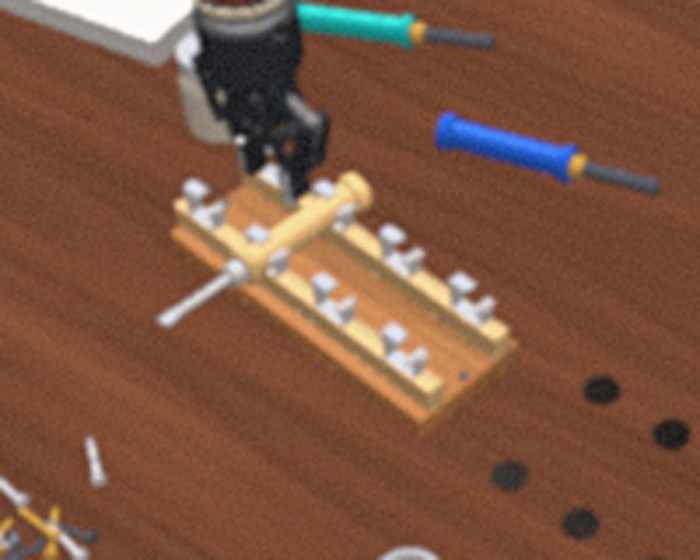

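Request:
carry_out(increments=[[[0,0,0],[0,0.12,-0.6],0.5],[[0,0,0],[0,0,-0.7],0.5],[[0,0,0],[0,0,-0.7],0.5],[[0,0,0],[0,0,-0.6],0.5],[[0,0,0],[0,0,-0.3],0.5],[[0,0,0],[0,0,0],0.5]])

```text
t: 39.85
tool_pos: [0.5426, -0.2942, 0.2244]
tool_rot: [-1.103, 1.272, 1.098]
contact_force: [-0.5, 0.3, -0.0]
opening: 0.0427
```

```bash
python3 -c "
from h import *
go([.542,-.296,.22],90-8.46)"
```

```text
t 39.9 pos [ 0.5426 -0.2942  0.2244] shift units [-0.03 -0.09 -0.22] F [-0.5  0.3 -0. ] open 0.0427 q6 -2.04
 tool x [ 0.004 -0.001 -1.   ] z yaw 81.66
 turn units [ 0.01  0.04 -0.02]
```

Request:
carry_out(increments=[[[0,0,0],[0,-0.06,-0.25],0.5],[[0,0,0],[0,0,0],0],[[0,0,0],[0,0,0],0],[[0,0,0],[0,0,0],0],[[0,0,0],[0,0,0],0]], squeeze=25)

```text
t: 40.35
tool_pos: [0.543, -0.2954, 0.2196]
tool_rot: [-1.104, 1.271, 1.098]
contact_force: [0.0, 0.9, -2.1]
opening: 0.0252
```

Request:
carry_out(increments=[[[0,0,0],[0,0,0],0],[[0,0,0],[0,0,0],0],[[0,0,0],[0.03,0.2,0],0],[[0,0,0],[0.03,0.2,0],0],[[0,0,0],[0.03,0.2,0],0]], squeeze=110)

```text
t: 40.85
tool_pos: [0.5442, -0.2868, 0.2205]
tool_rot: [-1.115, 1.28, 1.092]
contact_force: [-1.0, -8.7, -5.2]
opening: 0.023
```

```bash
python3 -c "
from h import *
go([.542,-.296,.22],90-8.46)"
```

```text
t 40.9 pos [ 0.5442 -0.2868  0.2205] shift units [-0.11 -0.46 -0.02] F [-1.  -8.7 -5.2] open 0.023 q6 -2.03
 tool x [ 0.005 -0.014 -1.   ] z yaw 81.73
 turn units [ 0.14  0.04 -0.03]
```

Request:
carry_out(increments=[[[0.15,0,0],[0.03,0.25,0],0],[[0.1,0,0],[0.03,0.22,0.05],0],[[0.05,0,0],[0.02,0.15,0.25],0],[[0,0,0],[0.01,0.12,0.3],0]])

```text
t: 41.25
tool_pos: [0.5431, -0.2802, 0.2272]
tool_rot: [-1.117, 1.28, 1.093]
contact_force: [8.9, -3.3, -24.1]
opening: 0.0229
```

```bash
python3 -c "
from h import *
go([.542,-.296,.22],90-8.46)"
```

```text
t 41.2 pos [ 0.5431 -0.2802  0.2272] shift units [-0.05 -0.79 -0.36] F [  8.9  -3.3 -24.1] open 0.0229 q6 -2.02
 tool x [ 0.004 -0.015 -1.   ] z yaw 81.87
 turn units [ 0.15  0.04 -0.06]
```

Same catch as with the rasp: a little more sideways first.

Request:
carry_out(increments=[[[0.1,0,0],[0.03,0.2,-0.1],0],[[0.1,0,0],[0.03,0.2,0],0],[[0.1,0,0],[0.02,0.15,0.1],0],[[0.1,0,0],[0.02,0.15,0.2],0]])

```text
t: 41.65
tool_pos: [0.5443, -0.2764, 0.2355]
tool_rot: [-1.116, 1.275, 1.097]
contact_force: [-2.0, -7.9, 2.2]
opening: 0.0228
```

```bash
python3 -c "
from h import *
go([.542,-.296,.22],90-8.46)"
```

```text
t 41.6 pos [ 0.5443 -0.2764  0.2355] shift units [-0.12 -0.98 -0.77] F [-2.  -7.9  2.2] open 0.0228 q6 -2.02
 tool x [ 0.006 -0.011 -1.   ] z yaw 82.03
 turn units [ 0.11  0.05 -0.09]
```

Request:
carry_out(increments=[[[0.1,0,0],[0.03,0.15,0.2],0],[[0,0,0],[0.03,0.1,0.3],0],[[0,0,0],[0.02,0.1,0.4],0]])

```text
t: 41.95
tool_pos: [0.5462, -0.2714, 0.2565]
tool_rot: [-1.113, 1.27, 1.096]
contact_force: [0.4, -0.3, -1.1]
opening: 0.0228
```

```bash
python3 -c "
from h import *
go([.542,-.296,.22],90-8.46)"
```

```text
t 42.0 pos [ 0.5462 -0.2714  0.2565] shift units [-0.21 -1.23 -1.83] F [ 0.4 -0.3 -1.1] open 0.0228 q6 -2.01
 tool x [ 0.008 -0.006 -1.   ] z yaw 81.95
 turn units [ 0.06  0.08 -0.07]
```

Request:
carry_out(increments=[[[0,0.1,0],[0,0,1],0],[[0,0,0],[0,0,1],0],[[0,0,0],[0,0,1],0],[[0,0,0],[0,0.5,1],0],[[0,0,0],[-0.1,1,0.5],0],[[0,0,0],[-0.1,1,0],0],[[0,0,0],[-0.1,1,0],0],[[0,0,0],[-0.1,1,0],0]])

```text
t: 42.75
tool_pos: [0.5369, -0.1746, 0.3494]
tool_rot: [-1.105, 1.277, 1.107]
contact_force: [-0.1, 0.4, -0.7]
opening: 0.023
```

Request:
carry_out(increments=[[[0,0,0],[-0.1,1,0],0],[[0,0,0],[-0.1,1,0],0],[[0,0,0],[-0.1,1,0],0],[[0,0,0],[-0.1,1,0],0],[[0,0,0],[-0.1,1,0],0],[[0,0,0],[-0.1,1,0],0],[[0,0,0],[-0.1,1,0],0],[[0,0,0],[-0.1,1,0],0]])

```text
t: 43.55
tool_pos: [0.5148, 0.0002, 0.3401]
tool_rot: [-1.098, 1.281, 1.123]
contact_force: [0.6, 0.5, -2.2]
opening: 0.0227
```

Request:
carry_out(increments=[[[0,0,0],[-0.1,1,0],0],[[0,0,0],[-0.1,1,0],0],[[0,0,0],[-0.1,1,0],0],[[0,0,0],[-0.1,1,0],0],[[0,0,0],[-0.1,1,0],0],[[0,0,0],[-0.1,1,0],0],[[0,0,0],[-0.1,1,0],0],[[0,0,0],[-0.1,1,0],0]])

```text
t: 44.35
tool_pos: [0.4899, 0.1731, 0.3306]
tool_rot: [-1.096, 1.289, 1.138]
contact_force: [-0.4, 0.1, -1.5]
opening: 0.0226
```

```bash
python3 -c "
from h import *
go([.4618,.4326,.3],90-8.46)
tray('top')
im,d=get_image('scene'); cv2.imwrite('pics/s17.png',cv2.resize(im[100:370,150:510],None,fx=2.2,fy=2.2,interpolation=cv2.INTER_CUBIC))"
```

```text
t 44.4 pos [0.4899 0.1731 0.3306] shift units [-1.41 12.98 -1.53] F [-0.4  0.1 -1.5] open 0.0226 q6 -1.25
 tool x [-0.032  0.005 -0.999] z yaw 82.6
 turn units [-0.05 -0.32 -0.19]
top p 0.92 715 ((483.0850830078125, 373.51812744140625), (212.2593536376953, 290.179443359375), 81.34581756591797)
[[0.3237000107765198, 0.2903999984264374], [0.6105999946594238, 0.2468000054359436], [0.6424999833106995, 0.45660001039505005], [0.3555999994277954, 0.5002999901771545]]
```

View pics/s17.png

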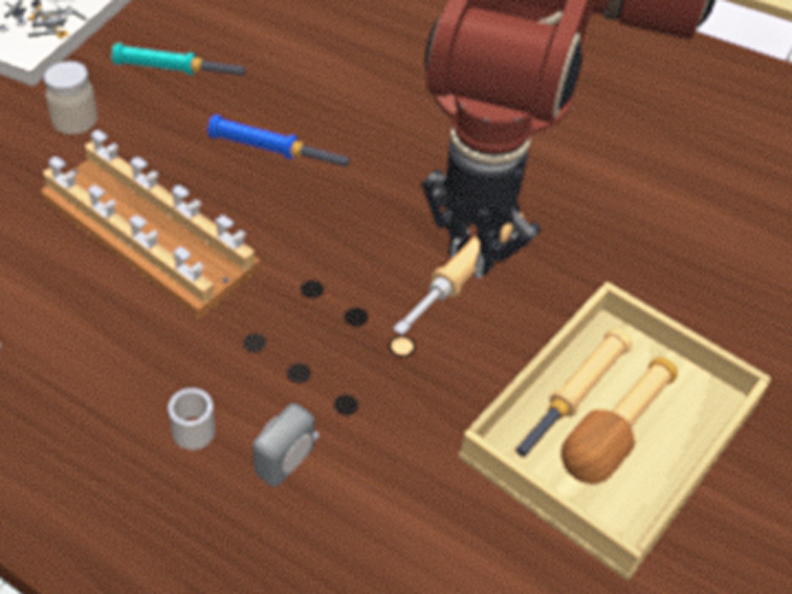

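Request:
carry_out(increments=[[[0,-0.15,-0.1],[-0.1,1,0],0],[[0,-0.15,-0.1],[-0.1,1,0],0],[[0,0,0],[-0.1,1,0],0],[[0,0,0],[-0.1,1,0],0],[[0,0,0],[-0.1,1,0],0],[[0,0,0],[-0.1,1,0],0],[[0,0,0],[-0.1,1,0],0],[[0,0,0],[-0.1,1,0],0]])

```text
t: 45.3
tool_pos: [0.4717, 0.3323, 0.3262]
tool_rot: [-1.093, 1.285, 1.097]
contact_force: [0.0, -0.0, -1.8]
opening: 0.0229
```

Request:
carry_out(increments=[[[0,0,0],[0,1,0],0],[[0,0,0],[0,1,0],0],[[0,0,0],[0,1,0],0],[[0,0,0],[0,1,0],0],[[0,0,0],[0,0.7,-0.5],0],[[0,0,0],[0,0,-0.5],0],[[0,0,0],[0,0,0],0]])

```text
t: 46.0
tool_pos: [0.471, 0.427, 0.3016]
tool_rot: [-1.094, 1.292, 1.095]
contact_force: [-0.1, 0.4, -2.3]
opening: 0.0224
```

```bash
python3 -c "
from h import *
go([.4618,.4326,.19],90-8.46)
"
```

```text
t 46.0 pos [0.471  0.427  0.3016] shift units [-0.46  0.28 -5.58] F [-0.1  0.4 -2.3] open 0.0224 q6 -0.79
 tool x [-0.01  -0.008 -1.   ] z yaw 81.0
 turn units [ 0.08 -0.1   0.09]
```

Request:
carry_out(increments=[[[0.1,-0.1,0.1],[-0.45,0.3,-0.5],0],[[0,0,0],[0,0,-1],0],[[0,0,0],[0,0,-1],0],[[0,0,0],[0,0,-1],0],[[0,0,0],[0,0,-0.5],0],[[0,0,0],[0,0,0],0]])

```text
t: 46.6
tool_pos: [0.4628, 0.4271, 0.2196]
tool_rot: [-1.097, 1.276, 1.096]
contact_force: [-0.3, 0.1, -1.5]
opening: 0.0225
```

```bash
python3 -c "
from h import *
go([.4618,.4326,.186],90-8.46)
im,d=tray('scene'); cv2.imwrite('pics/s18.png',cv2.resize(im[150:370,320:510],None,fx=3.5,fy=2.7,interpolation=cv2.INTER_CUBIC))
"
```

```text
t 46.6 pos [0.4628 0.4271 0.2196] shift units [-0.05  0.28 -1.68] F [-0.3  0.1 -1.5] open 0.0225 q6 -0.79
 tool x [ 0.001  0.    -1.   ] z yaw 81.28
 turn units [-0.    0.01  0.04]
scene p 0.66 469 ((509.791259765625, 377.0630187988281), (58.88326644897461, 156.98721313476562), 80.85182189941406)
[[0.4275999963283539, 0.3605000078678131], [0.5825999975204468, 0.33550000190734863], [0.5920000076293945, 0.3937000036239624], [0.43700000643730164, 0.4185999929904938]]
```

View pics/s18.png

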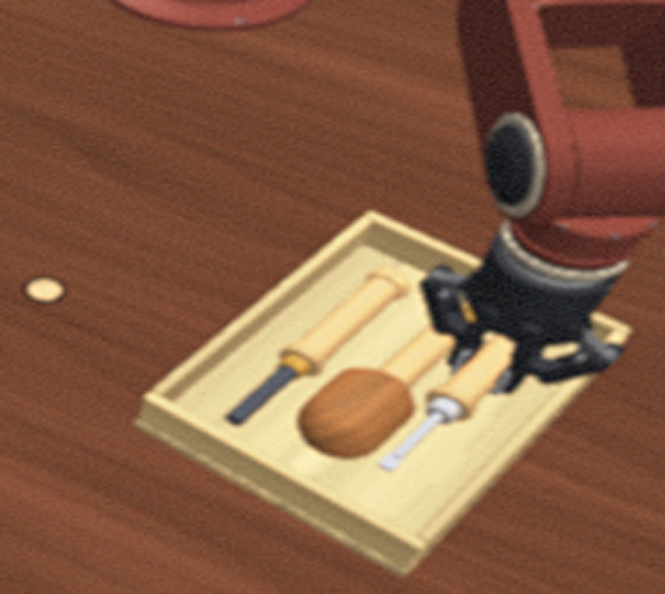

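Request:
carry_out(increments=[[[0,0,0],[0,0.12,-0.5],0],[[0,0,0],[0,0,-0.4],0],[[0,0,0],[0,0,-0.3],0],[[0,0,0],[0,0,-0.2],0],[[0,0,0],[0,0,-0.1],0]])

```text
t: 47.2
tool_pos: [0.4648, 0.4313, 0.1932]
tool_rot: [-1.096, 1.266, 1.094]
contact_force: [-0.7, -0.5, -1.5]
opening: 0.0226
```

```bash
python3 -c "
from h import *
go([.4618,.430,.186],90-8.46)
"
```

```text
t 47.2 pos [0.4648 0.4313 0.1932] shift units [-0.15 -0.06 -0.36] F [-0.7 -0.5 -1.5] open 0.0226 q6 -0.79
 tool x [ 0.009  0.006 -1.   ] z yaw 81.3
 turn units [-0.06  0.09  0.04]
```

Request:
carry_out(increments=[[[0,0.05,0],[0,0,-0.2],0],[[0,0,0],[0,0,-0.12],0],[[0,0,0],[0,0,-0.1],0]])

```text
t: 47.5
tool_pos: [0.465, 0.4316, 0.1855]
tool_rot: [-1.094, 1.271, 1.098]
contact_force: [-5.3, -4.7, 16.0]
opening: 0.0226
```

```bash
python3 -c "
from h import *
go([.4618,.430,.186],90-8.46)
"
```

```text
t 47.5 pos [0.465  0.4316 0.1855] shift units [-0.16 -0.08  0.02] F [-5.3 -4.7 16. ] open 0.0226 q6 -0.79
 tool x [ 0.003  0.005 -1.   ] z yaw 81.31
 turn units [-0.05  0.03  0.04]
```

Request:
carry_out(increments=[[[0,0,0],[0,0,0.08],0.3],[[0,0,0],[0,0,0],0.45],[[0,0,0],[0,0,0],0.45],[[0,0,0],[0,0,0.3],0.45],[[0,0,0],[0,0,0.7],0.45],[[0,0,0],[0,0,1],0.45],[[0,0,0],[0,0,1],0.45],[[0,0,0],[0,0,1],0.45]], squeeze=25)

```text
t: 48.3
tool_pos: [0.4646, 0.4312, 0.2709]
tool_rot: [-1.094, 1.273, 1.098]
contact_force: [0.5, -0.2, 0.3]
opening: 0.0386
```

Request:
carry_out(increments=[[[0,0,0],[0,0,1],0.5],[[0,0,0],[0,0,1],0.5],[[0,0,0],[0,-1,1],0.5],[[0,0,0],[0,-1,0],0.5],[[0,0,0],[0,-1,0],0.5],[[0,0,0],[0,-1,0],0.5],[[0,0,0],[0,-1,0],0.5],[[0,0,0],[0,-1,0],0.5]])

```text
t: 49.1
tool_pos: [0.4649, 0.31, 0.3522]
tool_rot: [-1.096, 1.247, 1.094]
contact_force: [0.1, -0.9, 0.6]
opening: 0.0428
```

Request:
carry_out(increments=[[[0,0,0],[0,-1,0],0.5],[[0,0,0],[0,-1,0],0.5],[[0,0,0],[0,-1,0],0.5],[[0,0,0],[0,-1,0],0.5],[[0,0,0],[0,-1,0],0.5],[[0,0,0],[0,-1,0],0.5],[[0,0,0],[0,-1,0],0.5],[[0,0,0],[0,-1,0],0.5]])

```text
t: 49.9
tool_pos: [0.4635, 0.1433, 0.3645]
tool_rot: [-1.1, 1.231, 1.087]
contact_force: [-0.8, 1.0, -0.3]
opening: 0.0428
```

Request:
carry_out(increments=[[[0,0,0],[0,-1,0],0.5],[[0,0,0],[0,-1,0],0.5],[[0,0,0],[0,-1,0],0.5],[[0,0,0],[0,-1,0],0.5],[[0,0,0],[0,-1,0],0.5],[[0,0,0],[0,-1,0],0.5],[[0,0,0],[0,-1,0],0.5],[[0,0,0],[0,0,0],0.5]])

```text
t: 50.7
tool_pos: [0.4616, -0.0038, 0.3761]
tool_rot: [-1.107, 1.22, 1.074]
contact_force: [-0.5, 0.2, -0.3]
opening: 0.0425
```

```bash
python3 -c "
from h import *
go([.4618,.430,.186],90-8.46)
im,d=get_image('scene'); cv2.imwrite('pics/s19.png',cv2.resize(im[100:370,150:510],None,fx=2.2,fy=2.2,interpolation=cv2.INTER_CUBIC))
im,d=get_image('top'); cv2.imwrite('pics/t19.png',cv2.resize(im[120:300,60:320],None,fx=3,fy=3,interpolation=cv2.INTER_CUBIC))
tray('top');
C=cloud('top',d)
import cv2
b=(np.abs(C[...,0]-.4833)<.17)&(np.abs(C[...,1]-.373)<.14)
e=np.array([.9892,-.1469]);f=np.array([.1469,.9892]); q=C[...,:2]-[.4833,.373]; U=q@e;V=q@f
k=(np.abs(U)<.130)&(np.abs(V)<.09)&(C[...,2]>.016); print('tool extents',U[k].min(),U[k].max(),V[k].min(),V[k].max(),C[k][:,2].max())
"
```

```text
t 50.7 pos [ 0.4616 -0.0038  0.3761] shift units [ 1.000e-02  2.169e+01 -9.510e+00] F [-0.5  0.2 -0.3] open 0.0425 q6 -1.6
 tool x [ 0.053  0.02  -0.998] z yaw 81.54
 turn units [-0.2   0.53  0.01]
top p 0.91 1144 ((483.00390625, 372.87493896484375), (213.0469970703125, 290.267822265625), 81.45488739013672)
[[0.3237000107765198, 0.2890999913215637], [0.6107000112533569, 0.2460000067949295], [0.6424000263214111, 0.45669999718666077], [0.35530000925064087, 0.4997999966144562]]
tool extents -0.12920588209558095 0.1219920367084585 -0.08664676219731085 0.08868449521936016 0.07692823413203431
```

View pics/s19.png

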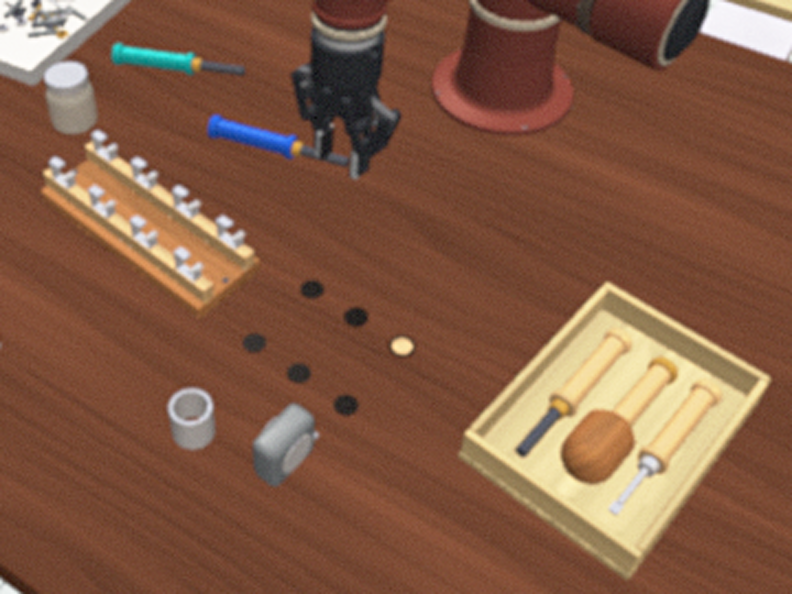

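View pics/t19.png

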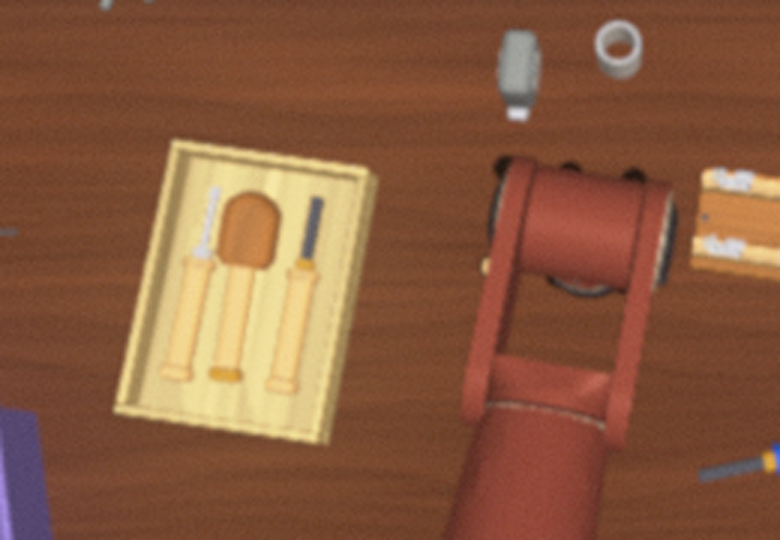

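```bash
python3 -c "
from h import *
im,d=get_image('scene'); cv2.imwrite('pics/s20.png',cv2.resize(im[215:275,270:350],None,fx=9,fy=9,interpolation=cv2.INTER_CUBIC))
ds=np.array([get_image('scene')[1] for _ in range(8)]).mean(0); C=cloud('scene',ds)
for u,v in[(291,231),(311,244),(332,257),(265,256),(300,225),(322,238),(345,250)]: print(u,v,C[v-1:v+2,u-2:u+3,2].mean().round(5))
"
```

```text
291 231 -0.00012
311 244 -0.00013
332 257 0.00015
265 256 -0.00045
300 225 -0.00079
322 238 -0.00109
345 250 -0.00076
```

View pics/s20.png

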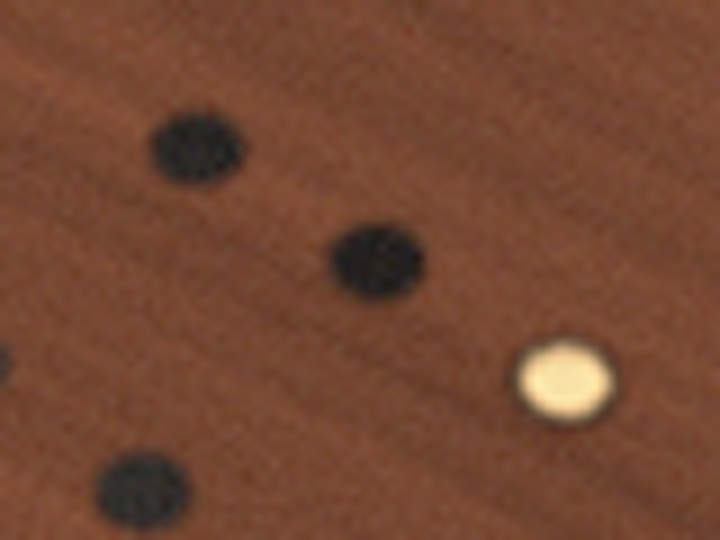

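All three dogs read level with the bench to within about a millimetre, so I'm handing in.

```bash
python3 -c "
from station import *
print(finish_job())"
```

```text
the job is handed in; nothing more can be done
None
```

The bench is packed and the job is handed in, at about 51 s of the 210 s allowed. I rolled the mallet out of its clips and pressed the three dogs down with its head. Then I laid the mallet, the rasp and the screwdriver in the tray. There was no chisel on the rack.

**Last checks**
- **Tools:** both cameras show all three tools lying inside the tray. The mallet's head is thicker than the tray is high, so it stands above the rim. My numeric check of how far the tools reach inside the tray told me nothing, because it picked up the tray walls; I relied on the pictures.
- **Tray:** it was never knocked aside, and its position agreed between checks to within about 1 mm.
- **Dogs:** the depth images put all three within about 1 mm of the bench. Dogs 1 and 2 now look dark, a touch below the surface. Dog 3 still shows its pale top, so it is probably a few tenths of a millimetre higher. I pressed dog 3 a second time, and the wrist force reached 56 N.
- **Left alone:** the tape measure, pipe coupling, screw jar and the blue and turquoise look-alikes look unmoved in the pictures. I did not measure them.

**Snags:** the rasp and the screwdriver caught on the clip hooks on the way out, pushing back with up to about 32 N at the wrist. A little more sideways movement freed both. I saw no sign of the grip slackening.

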